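# Load a lock barrel into the index carousel and click it on

## Task

Take the brass lock barrel from the wooden rack, put it upright into the red cup of the carousel (the one at the red mark) and press it down onto the sprung stop in the cup with about 13 newtons for half a second, never more than 20. Then turn the carousel by its orange-sleeved post one click clockwise seen from above, so that the red cup comes to rest at the green mark with the barrel standing in it, and let go. Leave the other barrels and the padlock alone.

Things in the scene. Friction and masses are not known exactly. Their poses are not given: they have to be found in the camera images.
- brass: brass (yellow metal) lock barrel, a plain upright cylinder 30 mm in diameter and 72 mm tall, about 0.25 kg, with a 3 mm chamfer at its foot and a black keyway on top; at the start it stands in one of the three sockets of the rack. Origin: centre of its underside, z up along the barrel
- rack: fixed wooden rack, 230 x 62 x 20 mm, long side along its own x. Three sockets 75 mm apart along x (at -75, 0, +75 mm), 33 mm wide and 10 mm deep, so a barrel's underside stands 10 mm above the table. Origin: centre of its underside
- nickel: bright silver lock barrel in another socket of the rack, same size as the brass one. Leave alone. Origin: centre of its underside
- dark: dark steel lock barrel in the third socket of the rack, same size. Leave alone. Origin: centre of its underside
- loaded: silver lock barrel, same size, already standing in a blue cup of the carousel (not next to the red cup), its top 116 mm above the table. It rides round with the wheel; do not lift or tip it. Origin: centre of its underside
- padlock: brass padlock lying on the table, 68 mm long with its steel shackle, 46 mm wide, 22 mm thick. Leave alone. Origin: centre of its underside
- carousel: fixed round black base of the carousel, 236 mm across, on the table; the wheel turns on it. Origin: on the wheel's axis at table height. The red mark (loading place) is on the rim in direction -x of this body; the green mark (next place) 60 degrees clockwise of it seen from above (direction (-0.5, +0.87) in its xy)
- wheel (a joint): turn of the aluminium wheel, rad, positive = clockwise seen from above, 0 at the start. One click is 1.047 rad (60 degrees). A sprung roller in the lobed rim holds it at each click: it resists with up to about 0.65 N m (6.5 N at the post) at first, least half way, and beyond half way pulls the wheel on into the next click
- pocket (a point): centre of the mouth of the red cup on the wheel, 72 mm above the table, 75 mm from the axis. Bore 33 mm, flared to 39 mm over the top 6 mm; rim 47 mm outside. In it a sprung rubber pad (about 7 N per mm, 4 mm travel) on an adjusted stop: the pad's top lies 20 to 36 mm below the mouth, different each time and not measured: feel for it. The other five cups are blue, 60 degrees apart
- handle (a point): grip point of the steel post with orange sleeve by which the wheel is turned, 142 mm above the table, 100 mm from the axis; the post is upright, 16 mm in diameter, its top 10 mm above this point; the cups beside it are empty

How it is judged (in metres and radians):
On the way, in this order (a step that is already met when the one before it is completed fails the run):
1. brass barrel upright in the red cup at the red mark and pressed down onto its stop with more than 8 N (horizontal distance between brass and pocket below 0.004 m and angle between brass's own z axis and vertical below 0.08 rad and z of brass in the frame of pocket below -0.016 m and contact force between brass and carousel above 8 N and value of joint wheel between -0.15 and 0.15 rad), for 0.25 s.
2. wheel turned one click clockwise with the barrel in the red cup (horizontal distance between brass and pocket below 0.004 m and angle between brass's own z axis and vertical below 0.08 rad and z of brass in the frame of pocket below -0.016 m and value of joint wheel between 0.957198 and 1.1372 rad), for 0.2 s.
At the end, for the whole second after the job is handed in: Wheel at rest within 0.09 rad of one click clockwise; brass barrel at rest in the red cup: within 4 mm of its centre, 0.08 rad of upright, underside over 16 mm below the mouth. The other barrels upright (0.1 rad), the padlock within 25 mm of its start (all of step 2 and velocity of joint wheel between -0.05 and 0.05 rad/s and linear speed of brass below 0.02 m/s and angle between each of loaded, nickel, dark's own z axis and vertical below 0.1 rad and distance of padlock from where it was at the start of the episode below 0.025 m); the robot touches nothing.
It fails at once if the brass barrel is forced against the carousel with more than 20 N (contact force between brass and carousel above 20 N).
It fails at once if the wheel is turned past one click (over 1.5 clicks) or back by half a click (value of joint wheel above 1.5708 rad or value of joint wheel below -0.523599 rad).
It fails at once if another barrel in the rack is moved by more than 20 mm or tipped (distance of any of nickel, dark from where it was at the start of the episode above 0.02 m or angle between any of nickel, dark's own z axis and vertical above 0.3 rad).
It fails at once if the barrel in the blue cup is tipped or lifted (angle between loaded's own z axis and vertical above 0.3 rad or height (world z) of loaded above 0.06 m).
It fails at once if the padlock is moved by more than 25 mm (distance of padlock from where it was at the start of the episode above 0.025 m).
It also fails if it takes over 69 s, if anything falls off the work surface, if the arm or the gripper's body presses on something with over 40 N, if the wrist force passes 120 N, or if a joint passes its speed limit or range.

## Robot

A 7-joint arm with a two-finger parallel gripper is mounted at the origin on the work surface. World frame = base frame: x ahead of the robot, y to its left, z up, the work surface at z = 0. Lengths are in m, angles in degrees, forces in N, time in s.
With the tool pointing down it reaches from about 0.425 to 0.875 m from the base axis. Payload 8.4 kg.
Tool frame: the origin (TCP) lies between the finger pads; the fingertips stand 14 mm ahead of it and the grasp point (between the pads) lies 5 mm behind it; z points along the fingers, x is the direction in which the jaws open and shut, and the axes are right-handed (so a half turn about z gives the same grasp; the last joint's range is limited). The gripper opens to 85 mm and grips with 20 to 120 N. Pads are 22 mm wide; open, the fingers measure 114 mm over their backs; the gripper's body (76 mm by 85 mm) begins 54 mm behind the grasp point. The pads swing forward as they close: fully open they stand 13 mm farther back than shut.
Start: joints at [-79.137, 19.091, 2.286, 83.961, -0.768, 76.965, -3.352], TCP at [0.185, 0.623, 0.245] pointing down, gripper open.
Joint ranges: [-147.57, 147.57], [-21.85, 119.76], [-74.77, 79.35], [14.55, 137.4], [-85.83, 265.84], [4.83, 119.75], [-152.11, 152.11]. Speed limits (degrees/s): [127.2, 127.2, 159.86, 159.86, 180, 180, 180].

## Interface

Orientations are given as a 3x3 rotation matrix whose columns are the frame's x, y, z axes.
In Python, from station import readout, cams, workorder, models gives the robot as it stands. The module is installed in compiled form; this text tells all that it offers.
- The arm moves only by the shell command python3 -m inch 'ROWS' [OPENING] [FORCE]. ROWS is JSON, a list of rows, each an object with "travel": the shift along the tool's x, y, z in cm, a list of three; "rot": the turn, a rotation vector about the tool's x, y, z in rad, a list of three. A call has 1 to 5 rows; each row shifts and turns the commanded pose from where the row before left it, along the tool's axes as they then stand; what a row does not reach is not made up. A row lasts 1/8 s, in which the tool goes at most 62.5 mm and 10.7 degrees, less where a joint would pass 70% of its speed; a pose out of reach is approached as far as the arm can. A call is refused whole if a number of a shift passes 6.25 or a number of a turn 0.188, either way. A call with a gripper value outside its range is refused whole. OPENING is the closure, from 0 (fully open) to 1 (shut), set as the call begins (- or left out, the last holds). The fingers move at their own pace and stop on an object; FORCE is the grip in N (left out, the last holds). Time passes only in rows, so rows that do not move let the fingers close. It gives the time, the measured TCP pose, the force and the opening at its end, in the units of the state.
- readout.observe(): the state, without advancing time (a new reading comes with each control period).
- cams.capture(name): name is "side" or "top" or "wrist"; returns (picture, depth): 400x640x3 uint8, blue, green, red; 400x640 float32, m along the optical axis (not along the pixel's ray), 0 where there is no reading.
- cams.get_calibration(name): a dict with "mtx" (3x3 intrinsics, pixels), "xyz" and "attitude" of the camera in the world; the wrist camera has in their place "hand_eye" (4x4, takes a point from camera to tool coordinates, whose origin is the TCP and whose axes are the tool frame's). Camera axes: x right, y down, z forward; pixel columns grow to the right and rows downward; lengths in m; the calibration is good to about 2 mm. A picture is of the moment at which its call begins: read the wrist's pose just before it. get_calibration takes no time and is no camera call.
- workorder.sign_off(): hands the job in, once; it reports no verdict.
Trained networks look in the newest picture that a camera, given by its name, has taken for a name from the list of things; names that differ only in an ending like _2 or _b are one class to them, and where a whole thing is asked for, a point or a joint stands for the part that bears it (a point fixed in the world has none). Each returns a list of dicts, best first, with "score" (0 to 1); they miss things now and then, are a little off and sometimes report something else, mostly with a low value. They report only what shows in the picture. A call takes as long as a camera call.
- models.find_in(camera, thing): "position" ([column, row] in pixels, amid what is visible of it).
- models.masks_of(camera, thing): "region" (400x640 bool, what is visible of it) and "position" ([column, row] in pixels, amid what is visible of it).
- models.place_of(camera, thing): "position" ([column, row] in pixels: a listed point, or the origin of a listed thing).
The state is a dict: "time": time; "joint_positions": joint angles; "qvel": joint speeds; "tau": joint torques, N m; "tool_pos": TCP position; "eef_rot": TCP orientation; "force": force on the tool from outside, world axes, zero at the start; "torque": the same for the moment, N m; "gripper_width": finger opening in m.
Only numpy, scipy, OpenCV 4.12 (cv2) and the standard library are available. Lean on these libraries where they do the work, as an engineer would, in place of code of your own. Each camera call takes 0.05 s, during which the arm holds its last target.

## Working session

There is one attempt and no reset: what is moved stays moved. The work goes in short steps, Python scripts to look and compute and a shell command to move; the robot and the scene stay as the last step left them, time stands still between calls to the robot, and variables do not carry over. Pictures are saved under pics/ and viewed, and the job is handed in when it is done.

```bash
mkdir -p pics; ls; python3 - <<'E'
from station import readout,cams,models
import cv2,numpy as np
s=readout.observe();print(s['time'],s['tool_pos'],s['force'],s['gripper_width']);print(np.round(s['eef_rot'],3))
for c in ['top','side']:
    im,d=cams.capture(c);cv2.imwrite(f'pics/{c}0.png',im);np.save(f'd_{c}.npy',d)
    k=cams.get_calibration(c);print(c,k)
    for t in ['brass','rack','nickel','dark','loaded','padlock','carousel','pocket','handle']:
        print(t,[(np.round(r['position'],1),round(r['score'],2)) for r in models.place_of(c,t)[:3]])
E
```

```text
pics
0.0 [0.18502392 0.62265853 0.24445037] [-0.68261366 -0.12679064 -0.92775541] 0.08552447734513494
[[ 0.285  0.959 -0.   ]
 [ 0.959 -0.285 -0.002]
 [-0.002  0.    -1.   ]]
top {'mtx': array([[374.65852846,   0.        , 317.15931845],
       [  0.        , 374.65852846, 193.8936396 ],
       [  0.        ,   0.        ,   1.        ]]), 'xyz': array([ 0.38385713, -0.02230328,  0.93229347]), 'attitude': array([[ 0.10059811, -0.97407878,  0.20260936],
       [-0.99492332, -0.09905427,  0.01777183],
       [ 0.00275816, -0.20336859, -0.97909837]])}
brass [(array([413.9, 247.9]), 0.58)]
rack [(array([413.2, 214.7]), 0.88)]
nickel [(array([415.4, 215.8]), 0.65)]
dark [(array([408.1, 188. ]), 0.67)]
loaded [(array([295.8, 184.1]), 0.43)]
padlock [(array([342.2, 253.8]), 0.88)]
carousel [(array([265.3, 191.5]), 0.96)]
pocket [(array([250., 217.]), 0.69)]
handle [(array([254.1, 139.6]), 0.59), (array([413.5, 215.3]), 0.36), (array([264.5, 193. ]), 0.25)]
side {'mtx': array([[369.02573447,   0.        , 318.31682547],
       [  0.        , 369.02573447, 201.93187089],
       [  0.        ,   0.        ,   1.        ]]), 'xyz': array([ 0.43169429, -0.5108944 ,  0.58539668]), 'attitude': array([[ 0.96926017, -0.18204496,  0.16551241],
       [-0.24571443, -0.68172583,  0.68911125],
       [-0.01261515, -0.70859687, -0.70550077]])}
brass [(array([299.7, 348.7]), 0.86)]
rack [(array([347.3, 336.1]), 0.64)]
nickel [(array([300.6, 352.1]), 0.74)]
dark [(array([387.1, 314.3]), 0.93), (array([268.6, 265.9]), 0.39)]
loaded [(array([326.9, 189.4]), 0.58)]
padlock [(array([267. , 265.4]), 0.83)]
carousel [(array([309.2, 186.5]), 0.84), (array([324.6, 188.9]), 0.56)]
pocket [(array([274.8, 162.4]), 0.9)]
handle [(array([346.5, 122.4]), 0.62)]
```

View pics/top0.png

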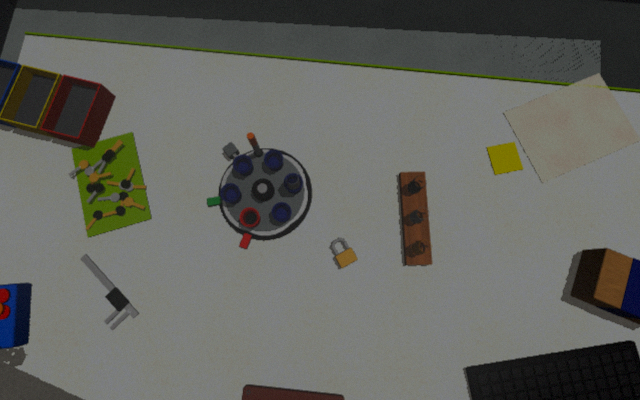

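View pics/side0.png

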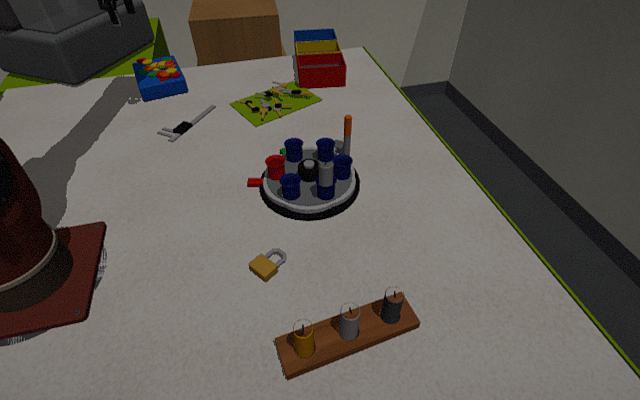

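The brass barrel is in the socket nearest the robot (top view ~(414,248), side ~(304,340)). The red cup is at (250,217) in the top view, the post at (252,140), and the loaded barrel at (293,183). Next I'll triangulate these.

```bash
cat > h.py <<'E'
import numpy as np,cv2
from station import readout,cams,models
def ray(c,uv):
    k=cams.get_calibration(c);d=np.array([(uv[0]-k['mtx'][0,2])/k['mtx'][0,0],(uv[1]-k['mtx'][1,2])/k['mtx'][1,1],1])
    return k['xyz'],k['attitude']@d
def atz(c,uv,z):
    o,d=ray(c,uv);return o+d*(z-o[2])/d[2]
def tri(u1,u2):
    o1,d1=ray('top',u1);o2,d2=ray('side',u2)
    A=np.c_[d1,-d2];t=np.linalg.lstsq(A,o2-o1,rcond=None)[0]
    p,q=o1+t[0]*d1,o2+t[1]*d2;return (p+q)/2,np.linalg.norm(p-q)
def cloud(c,d):
    k=cams.get_calibration(c);v,u=np.mgrid[0:400,0:640]
    P=np.stack([(u-k['mtx'][0,2])/k['mtx'][0,0]*d,(v-k['mtx'][1,2])/k['mtx'][1,1]*d,d],-1)
    return P@k['attitude'].T+k['xyz']
def wcloud(d,s):
    k=cams.get_calibration('wrist');H=k['hand_eye'];v,u=np.mgrid[0:400,0:640]
    P=np.stack([(u-k['mtx'][0,2])/k['mtx'][0,0]*d,(v-k['mtx'][1,2])/k['mtx'][1,1]*d,d],-1)
    P=P@H[:3,:3].T+H[:3,3];return P@np.array(s['eef_rot']).T+s['tool_pos']
def wproj(P,s):
    k=cams.get_calibration('wrist');H=k['hand_eye'];T=np.eye(4);T[:3,:3]=s['eef_rot'];T[:3,3]=s['tool_pos']
    q=(np.linalg.inv(T@H)@np.append(P,1))[:3];q=k['mtx']@q;return q[:2]/q[2]
E
python3 - <<'E'
from h import *
for n,a,b,z in [('brass',(413.9,247.9),(299.7,348.7),.01),('rack',(413.2,214.7),(347.3,336.1),0),('car',(265.3,191.5),(309.2,186.5),0),('pocket',(250,217),(274.8,162.4),.072),('handle',(254.1,139.6),(346.5,122.4),.142),('padlock',(342.2,253.8),(267,265.4),0),('dark',(408.1,188),(387.1,314.3),.01)]:
    p,e=tri(a,b);print(n,p.round(4),round(e,4),atz('top',a,z).round(4),atz('side',b,z).round(4))
for c in ['top','side']:
    d=np.load(f'd_{c}.npy');P=cloud(c,d)
    m=(d>0)&(P[...,2]>.065)&(P[...,2]<.16)&(P[...,0]>.3)&(P[...,0]<.9)&(abs(P[...,1])<.5)
    n,l,st,ce=cv2.connectedComponentsWithStats(m.astype(np.uint8))
    for i in range(1,n):
        q=P[l==i]; 
        if len(q)>8: print(c,ce[i].round(),len(q),q.mean(0).round(4),q.min(0).round(3),q.max(0).round(3))
E
```

```text
brass [ 0.4615 -0.2563  0.0025] 0.0074 [ 0.4646 -0.2542  0.01  ] [ 0.4575 -0.2599  0.01  ]
rack [ 0.5441 -0.252  -0.0053] 0.0096 [ 0.5481 -0.251   0.    ] [ 0.5382 -0.2547  0.    ]
car [ 0.5675  0.1281 -0.0104] 0.0083 [0.5696 0.1265 0.    ] [0.561  0.1162 0.    ]
pocket [0.4914 0.1436 0.0659] 0.0024 [0.4918 0.1425 0.072 ] [0.4895 0.1357 0.072 ]
handle [0.6554 0.1437 0.1419] 0.0007 [0.6557 0.1437 0.142 ] [0.6549 0.1435 0.142 ]
padlock [ 0.4322 -0.0818  0.001 ] 0.0019 [ 0.4332 -0.0818  0.    ] [ 0.4313 -0.0812  0.    ]
dark [ 0.6158 -0.2347 -0.    ] 0.0004 [ 0.6131 -0.2324  0.01  ] [ 0.6128 -0.2394  0.01  ]
top [253. 141.] 133 [0.6584 0.1491 0.1237] [0.653 0.143 0.066] [0.67  0.158 0.156]
top [273. 157.] 133 [0.6406 0.1077 0.0703] [0.615 0.084 0.065] [0.661 0.129 0.076]
top [242. 162.] 140 [0.6209 0.1805 0.0703] [0.596 0.157 0.065] [0.641 0.202 0.076]
top [293. 182.] 209 [0.5829 0.0518 0.0797] [0.565 0.031 0.065] [0.608 0.075 0.119]
top [416. 184.] 37 [ 0.6083 -0.2355  0.0749] [ 0.601 -0.25   0.065] [ 0.624 -0.229  0.083]
top [229. 191.] 142 [0.5478 0.1994 0.0704] [0.524 0.175 0.065] [
[... 809 characters left out ...]
0.5808 0.0428 0.0869] [0.561 0.03  0.065] [0.605 0.07  0.118]
side [290. 179.] 148 [0.5113 0.0753 0.0698] [0.489 0.05  0.065] [0.533 0.093 0.075]
side [394. 294.] 12 [ 0.6139 -0.244   0.0827] [ 0.611 -0.248  0.082] [ 0.616 -0.24   0.084]
side [392. 302.] 127 [ 0.6074 -0.2532  0.0749] [ 0.599 -0.259  0.065] [ 0.624 -0.237  0.084]
side [350. 310.] 11 [ 0.5394 -0.253   0.0826] [ 0.538 -0.259  0.081] [ 0.541 -0.248  0.084]
side [349. 319.] 127 [ 0.5354 -0.2635  0.0745] [ 0.525 -0.269  0.065] [ 0.552 -0.246  0.083]
side [303. 327.] 12 [ 0.4651 -0.2612  0.083 ] [ 0.464 -0.265  0.08 ] [ 0.466 -0.257  0.085]
side [303. 337.] 130 [ 0.4634 -0.2728  0.0752] [ 0.45  -0.278  0.065] [ 0.48  -0.256  0.083]
```

Estimates: axis ≈ (0.566, 0.127), red cup ≈ (0.493, 0.146), post ≈ (0.662, 0.153), brass ≈ (0.464, -0.255). These fit the given radii of 75 and 100 mm. I'll move over the carousel and check with the wrist camera.

```bash
python3 -m inch '[{"travel":[-3.3,4.9,0],"rot":[0,0,0]},{"travel":[-3.3,4.9,0],"rot":[0,0,0]},{"travel":[-3.3,4.9,0],"rot":[0,0,0]},{"travel":[-3.3,4.9,0],"rot":[0,0,0]},{"travel":[-3.3,4.9,0],"rot":[0,0,0]}]' 0
python3 -m inch '[{"travel":[-3.3,4.9,0],"rot":[0,0,0]},{"travel":[-3.3,4.9,0],"rot":[0,0,0]},{"travel":[-3.3,2.0,-2],"rot":[0,0,0]},{"travel":[0,0,-3],"rot":[0,0,0]},{"travel":[0,0,0],"rot":[0,0,0]}]' 0
cat > look.py <<'E'
from h import *
import sys
s=readout.observe();im,d=cams.capture('wrist');cv2.imwrite(f'pics/{sys.argv[1]}.png',im);np.savez(f'{sys.argv[1]}.npz',d=d,p=s['tool_pos'],R=s['eef_rot'])
print(s['time'],np.round(s['tool_pos'],4),np.round(s['eef_rot'],3).tolist(),np.round(s['joint_positions'],1))
P=wcloud(d,s)
for t in sys.argv[2:]:
    for r in models.place_of('wrist',t)[:2]:
        print(t,np.round(r['position'],1),round(r['score'],2))
zlo=.055
m=(d>0)&(P[...,2]>zlo)&(P[...,2]<.16)
n,l,st,ce=cv2.connectedComponentsWithStats(m.astype(np.uint8))
for i in range(1,n):
    q=P[l==i]
    if len(q)>60: print(ce[i].round(),len(q),q.mean(0).round(4),q.min(0).round(3),q.max(0).round(3))
E
python3 look.py w1 pocket handle carousel; python3 -c "
from h import *;print(cams.get_calibration('wrist'))"
```

```text
time: 1.62
tool_pos: [0.374, 0.3935, 0.2456]
eef_rot: [[0.285, 0.959, 0.0], [0.959, -0.285, 0.001], [0.001, 0.0, -1.0]]
force: [0.2, 0.6, 0.2]
gripper_width: 0.0852
time: 2.25
tool_pos: [0.459, 0.2667, 0.2977]
eef_rot: [[0.286, 0.958, 0.003], [0.958, -0.286, 0.003], [0.004, 0.002, -1.0]]
force: [-0.0, 0.2, -0.3]
gripper_width: 0.0853
2.25 [0.459  0.2667 0.2977] [[0.286, 0.958, 0.003], [0.958, -0.286, 0.003], [0.004, 0.002, -1.0]] [-52.3   3.2  18.3  96.9  -1.1  79.8  39.5]
pocket [244.5 232.9] 0.74
handle [ 47.7 303.2] 0.41
carousel [259.1 258.6] 0.98
[241. 231.] 550 [0.4915 0.1409 0.0674] [0.467 0.121 0.055] [0.512 0.166 0.074]
[602. 282.] 2790 [0.7228 0.6198 0.0632] [0.637 0.56  0.055] [0.802 0.678 0.072]
[291. 255.] 500 [0.5452 0.1952 0.0672] [0.52  0.175 0.055] [0.566 0.22  0.073]
[197. 255.] 480 [0.5071 0.0673 0.0662] [0.487 0.049 0.055] [0.529 0.095 0.073]
[253. 274.] 718 [0.5611 0.1293 0.0592] [0.536 0.105 0.055] [0.587 0.15  0.066]
[295. 300.] 512 [0.6175 0.1768 0.0665] [0.592 0.155 0.055] [0.638 0.2   0.073]
[254. 322.] 533 [0.6366 0.1042 0.066 ] [0.612 0.083 0.055] [0.657 0.128 0.073]
[ 16. 325.] 452 [ 0.5348 -0.242   0.0689] [ 0.522 -0.26   0.055] [ 0.552 -0.236  0.084]
[288. 325.] 132 [0.6529 0.1538 0.0698] [0.65  0.145 0.055] [0.661 0.159 0.086]
[ 40. 358.] 124 [ 0.5988 -0.2393  0.0701] [ 0.597 -0.251  0.055] [ 0.602 -0.233  0.082]
{'mtx': array([[277.30949331,   0.        , 322.9664434 ],
       [  0.        , 277.30949331, 206.69496835],
       [  0.        ,   0.        ,   1.        ]]), 'hand_eye': array([[ 9.99999051e-01, -4.78656374e-05, -1.37678537e-03,
         8.34815679e-04],
       [ 4.20955417e-04,  9.62212425e-01,  2.72299601e-01,
        -6.99952695e-02],
       [ 1.31172619e-03, -2.72299922e-01,  9.62211532e-01,
        -1.28231788e-01],
       [ 0.00000000e+00,  0.00000000e+00,  0.00000000e+00,
         1.00000000e+00]])}
```

View pics/w1.png

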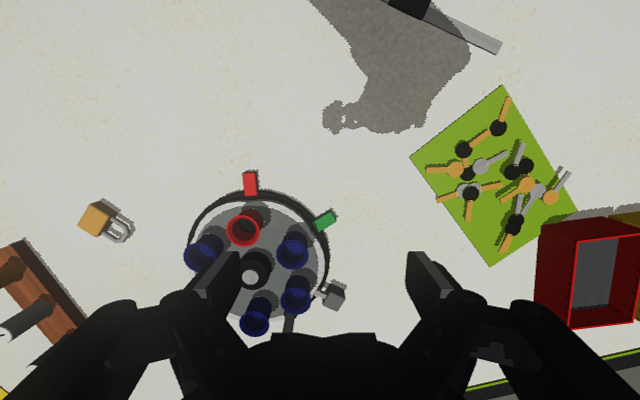

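The red cup shows at (243,231), about (0.490, 0.144), so the cameras agree to 2-3 mm. Now over to the brass barrel, keeping this yaw because the jaws clear the neighbouring barrel.

```bash
python3 -m inch '[{"travel":[-5.5,1.7,0],"rot":[0,0,0]},{"travel":[-5.5,1.7,0],"rot":[0,0,0]},{"travel":[-5.5,1.7,0],"rot":[0,0,0]},{"travel":[-5.5,1.7,0],"rot":[0,0,0]},{"travel":[-5.5,1.7,0],"rot":[0,0,0]}]' 0
python3 -m inch '[{"travel":[-5.5,1.7,1],"rot":[0,0,0]},{"travel":[-5.5,1.7,2],"rot":[0,0,0]},{"travel":[-5.5,1.7,3],"rot":[0,0,0]},{"travel":[-5.5,1.7,3],"rot":[0,0,0]},{"travel":[0,0,0],"rot":[0,0,0]}]' 0
python3 look.py w2 brass nickel dark
```

```text
time: 3.08
tool_pos: [0.4605, -0.0227, 0.2947]
eef_rot: [[0.284, 0.959, -0.001], [0.959, -0.284, -0.0], [-0.0, -0.001, -1.0]]
force: [1.6, 0.6, 0.2]
gripper_width: 0.0854
time: 3.7
tool_pos: [0.4608, -0.2507, 0.2048]
eef_rot: [[0.291, 0.957, -0.006], [0.957, -0.291, -0.002], [-0.004, -0.005, -1.0]]
force: [-0.2, 0.1, -0.3]
gripper_width: 0.0855
3.7 [ 0.4608 -0.2507  0.2048] [[0.291, 0.957, -0.006], [0.957, -0.291, -0.002], [-0.004, -0.005, -1.0]] [-24.7   7.5  52.8 106.3  -6.1  69.4 103.2]
brass [314.9 192.3] 0.59
nickel [339.2 246.2] 0.68
dark [361.6 298.3] 0.65
[636. 158.] 193 [0.5086 0.0538 0.0582] [0.494 0.051 0.055] [0.525 0.06  0.063]
[315. 199.] 226 [ 0.4543 -0.257   0.0724] [ 0.449 -0.276  0.055] [ 0.477 -0.247  0.083]
[628. 229.] 862 [0.578  0.0388 0.0655] [0.561 0.028 0.055] [0.603 0.059 0.077]
[341. 263.] 355 [ 0.5273 -0.2512  0.0706] [ 0.522 -0.267  0.055] [ 0.55  -0.238  0.083]
[367. 318.] 435 [ 0.601  -0.2429  0.0696] [ 0.597 -0.259  0.055] [ 0.618 -0.229  0.083]
```

View pics/w2.png

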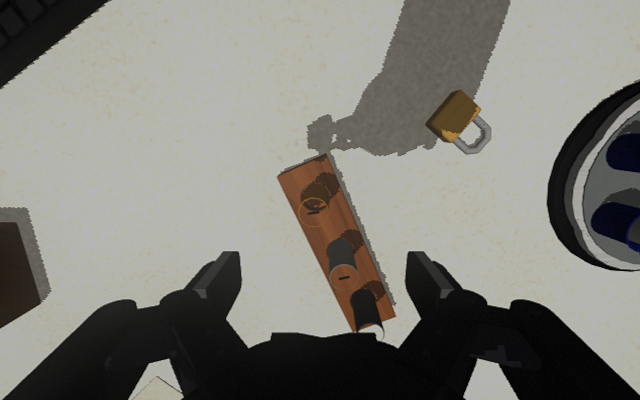

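```bash
cat > wz.py <<'E'
from h import *
import sys
def wz(uv,z,s):
    k=cams.get_calibration('wrist');H=k['hand_eye'];d=np.array([(uv[0]-k['mtx'][0,2])/k['mtx'][0,0],(uv[1]-k['mtx'][1,2])/k['mtx'][1,1],1])
    R=np.array(s['eef_rot']);d=R@H[:3,:3]@d;o=R@H[:3,3]+s['tool_pos'];return o+d*(z-o[2])/d[2]
E
python3 - <<'E'
from wz import *
s=readout.observe()
for uv in [(314,210),(300,210),(328,210),(343,277)]: print(uv,wz(uv,.082,s).round(4))
print(wz((314.9,192.3),.01,s),wz((339.2,246.2),.01,s),wz((361.6,298.3),.01,s))
im=cv2.imread('pics/w2.png')[150:350,260:420];cv2.imwrite('pics/w2c.png',cv2.resize(im,None,fx=3,fy=3,interpolation=cv2.INTER_CUBIC)[:600])
im=cv2.imread('pics/side0.png')[280:380,270:420];cv2.imwrite('pics/sc.png',cv2.resize(im,None,fx=5,fy=5,interpolation=cv2.INTER_CUBIC))
E
```

```text
(314, 210) [ 0.4667 -0.255   0.082 ]
(300, 210) [ 0.463  -0.2678  0.082 ]
(328, 210) [ 0.4705 -0.2421  0.082 ]
(343, 277) [ 0.5437 -0.2473  0.082 ]
[ 0.46552704 -0.25585539  0.01      ] [ 0.54150981 -0.2466327   0.01      ] [ 0.62329371 -0.23806201  0.01      ]
```

View pics/w2c.png

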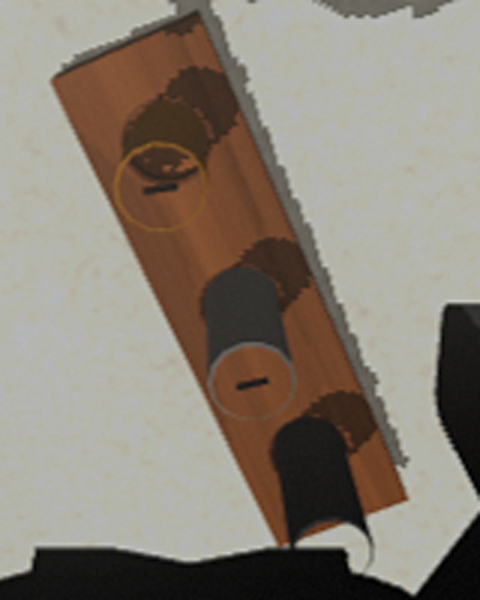

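View pics/sc.png

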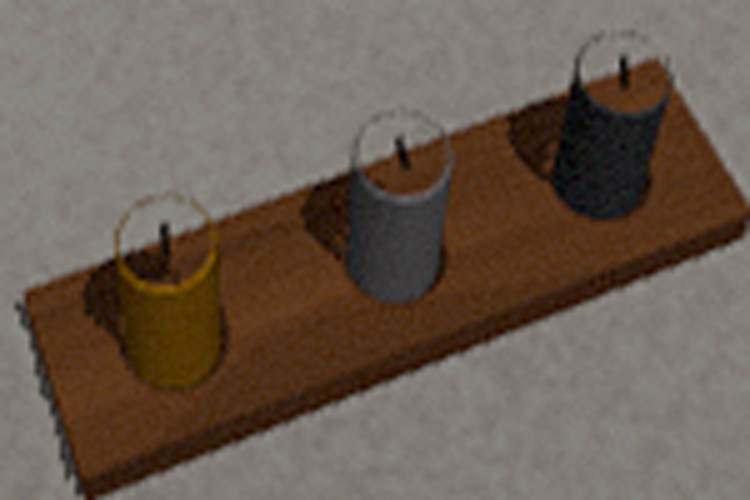

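The brass top circle is centred at (313,212), which gives (0.467, -0.2555). The 75 mm spacing to nickel checks out. Descending to grasp.

```bash
python3 -m inch '[{"travel":[-0.3,0.75,0],"rot":[0,0,0]},{"travel":[0,0,4],"rot":[0,0,0]},{"travel":[0,0,4],"rot":[0,0,0]},{"travel":[0,0,0],"rot":[0,0,0]},{"travel":[0,0,0],"rot":[0,0,0]}]' 0
python3 look.py w3 brass
```

```text
time: 4.53
tool_pos: [0.4708, -0.2525, 0.1291]
eef_rot: [[0.284, 0.959, 0.001], [0.959, -0.284, -0.001], [-0.0, 0.002, -1.0]]
force: [-0.6, -0.3, 0.3]
gripper_width: 0.0854
4.525 [ 0.4708 -0.2525  0.1291] [[0.284, 0.959, 0.001], [0.959, -0.284, -0.001], [-0.0, 0.002, -1.0]] [-20.9  14.9  51.1 110.2 -13.3  60.9 109.2]
brass [311.7 203.2] 0.56
[308. 211.] 504 [ 0.4544 -0.2576  0.0724] [ 0.449 -0.276  0.055] [ 0.478 -0.247  0.083]
[221. 279.] 1732 [ 0.453  -0.2938  0.1464] [ 0.445 -0.304  0.128] [ 0.469 -0.289  0.16 ]
[423. 279.] 1744 [ 0.4787 -0.2074  0.1463] [ 0.471 -0.214  0.127] [ 0.493 -0.196  0.16 ]
[345. 295.] 780 [ 0.5271 -0.2511  0.0705] [ 0.522 -0.267  0.055] [ 0.552 -0.238  0.083]
```

View pics/w3.png

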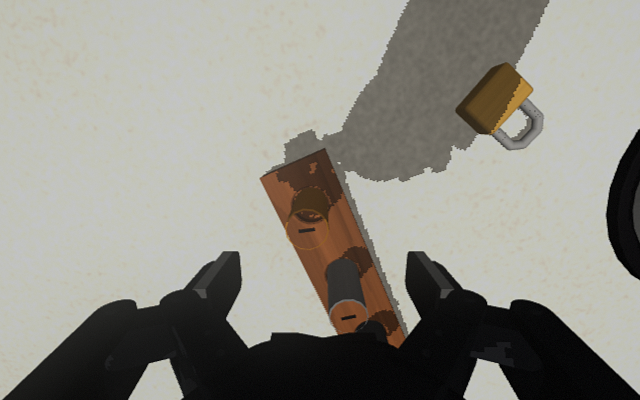

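```bash
python3 - <<'E'
from wz import *
s=readout.observe()
im=cv2.imread('pics/w3.png')[180:280,260:380];cv2.imwrite('pics/w3c.png',cv2.resize(im,None,fx=5,fy=5,interpolation=cv2.INTER_CUBIC))
for uv in [(307,229),(286,229),(328,229)]: 
    p=wz(uv,.082,s);print(p.round(4),((p-s['tool_pos'])@np.array(s['eef_rot'])).round(4))
E
```

```text
[ 0.4638 -0.261   0.082 ] [-0.0102 -0.0047  0.0474]
[ 0.4598 -0.2746  0.082 ] [-0.0243 -0.0047  0.0474]
[ 0.4678 -0.2474  0.082 ] [ 0.004  -0.0047  0.0474]
```

View pics/w3c.png

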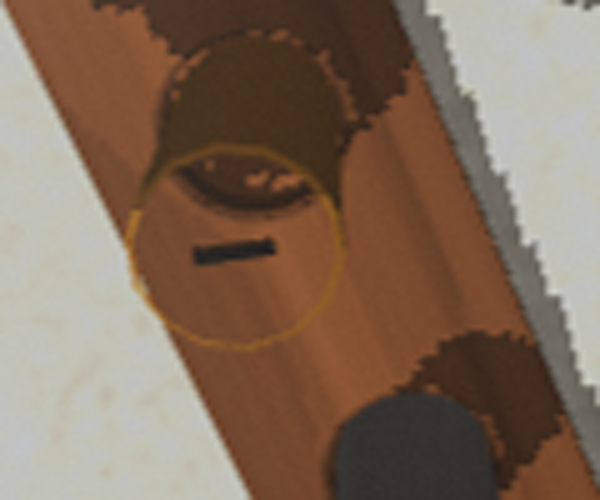

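```bash
python3 - <<'E'
from wz import *
for i in range(3):
    s=readout.observe();im,d=cams.capture('wrist')
    print(np.round(s['tool_pos'],4),np.round(s['eef_rot'],3)[:,2],np.round(s['eef_rot'],3)[:,0])
    p=wz((307.2,229.4),.082,s);print(p.round(4),((p-s['tool_pos'])@np.array(s['eef_rot'])).round(4))
cv2.imwrite('pics/w4.png',im)
a=cv2.imread('pics/w3.png');print(np.abs(a.astype(int)-im).mean())
b=im[180:280,260:380];cv2.imwrite('pics/w4c.png',cv2.resize(b,None,fx=5,fy=5,interpolation=cv2.INTER_CUBIC))
E
```

```text
[ 0.4711 -0.2526  0.1294] [ 0.003 -0.    -1.   ] [0.284 0.959 0.   ]
[ 0.4641 -0.261   0.082 ] [-0.01   -0.0044  0.0474]
[ 0.4709 -0.2525  0.1292] [ 0.003 -0.    -1.   ] [0.285 0.959 0.   ]
[ 0.4639 -0.2609  0.082 ] [-0.01   -0.0045  0.0472]
[ 0.4707 -0.2525  0.129 ] [ 0.002 -0.    -1.   ] [0.285 0.959 0.   ]
[ 0.4636 -0.2608  0.082 ] [-0.01   -0.0046  0.047 ]
1.14590234375
```

View pics/w4c.png

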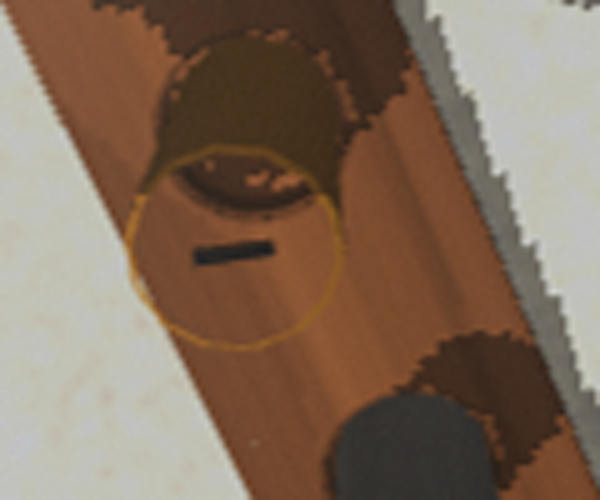

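At rest, the close-up view puts the barrel at (-10, -4.5) mm in tool axes, because the earlier picture was taken while the arm was still settling. I'll correct for that and look once more at a lower height.

```bash
python3 -m inch '[{"travel":[-0.95,-0.4,0],"rot":[0,0,0]},{"travel":[0,0,2],"rot":[0,0,0]},{"travel":[0,0,0],"rot":[0,0,0]},{"travel":[0,0,0],"rot":[0,0,0]}]' 0
python3 look.py w5 brass >/dev/null; python3 - <<'E'
import cv2
im=cv2.imread('pics/w5.png')[180:300,240:390];cv2.imwrite('pics/w5c.png',cv2.resize(im,None,fx=5,fy=5,interpolation=cv2.INTER_CUBIC))
E
```

```text
time: 5.28
tool_pos: [0.4632, -0.2606, 0.1081]
eef_rot: [[0.285, 0.958, 0.0], [0.958, -0.285, -0.0], [-0.0, 0.0, -1.0]]
force: [-0.5, 0.6, 0.0]
gripper_width: 0.0851
```

View pics/w5c.png

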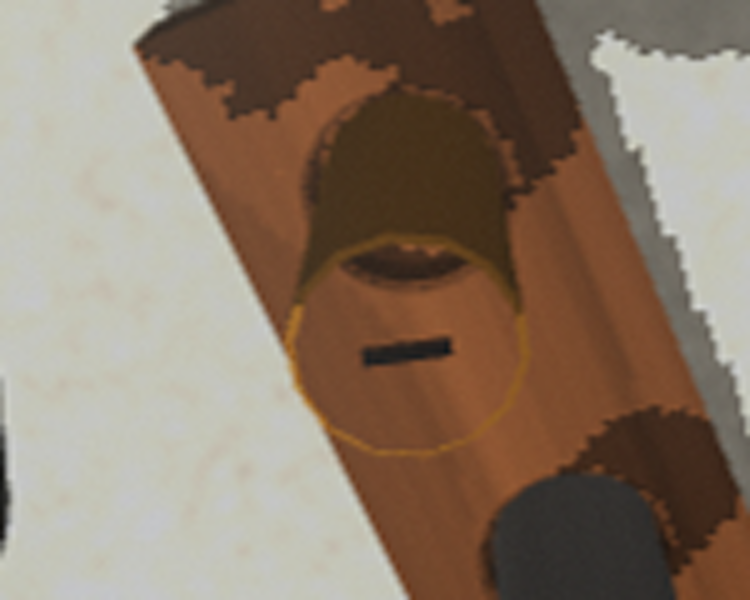

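```bash
python3 - <<'E'
from wz import *
s=readout.observe()
for uv in [(321.8,249.2),(298.4,249),(345.4,249)]: 
    p=wz(uv,.082,s);print(p.round(4),((p-s['tool_pos'])@np.array(s['eef_rot'])).round(4))
E
```

```text
[ 0.464  -0.2607  0.082 ] [-0.0001  0.0005  0.0262]
[ 0.4599 -0.2743  0.082 ] [-0.0143  0.0003  0.0263]
[ 0.468 -0.247  0.082] [0.0142 0.0003 0.0262]
```

Centred to within 0.5 mm. Descend and grip.

```bash
python3 -m inch '[{"travel":[0,0,2],"rot":[0,0,0]},{"travel":[0,0,1.8],"rot":[0,0,0]},{"travel":[0,0,0],"rot":[0,0,0]},{"travel":[0,0,0],"rot":[0,0,0]}]' 0
python3 -m inch '[{"travel":[0,0,0],"rot":[0,0,0]},{"travel":[0,0,0],"rot":[0,0,0]},{"travel":[0,0,0],"rot":[0,0,0]},{"travel":[0,0,0],"rot":[0,0,0]},{"travel":[0,0,0],"rot":[0,0,0]}]' 1 70
python3 -m inch '[{"travel":[0,0,0],"rot":[0,0,0]},{"travel":[0,0,0],"rot":[0,0,0]},{"travel":[0,0,0],"rot":[0,0,0]}]'
```

```text
time: 5.88
tool_pos: [0.4632, -0.2605, 0.0695]
eef_rot: [[0.285, 0.958, -0.001], [0.958, -0.285, -0.0], [-0.001, -0.0, -1.0]]
force: [-0.5, 0.3, 0.5]
gripper_width: 0.0857
time: 6.5
tool_pos: [0.4636, -0.2604, 0.07]
eef_rot: [[0.285, 0.959, 0.001], [0.959, -0.285, -0.0], [0.0, 0.001, -1.0]]
force: [-0.6, 0.7, 5.4]
gripper_width: 0.0278
time: 6.88
tool_pos: [0.4636, -0.2604, 0.07]
eef_rot: [[0.285, 0.959, 0.001], [0.959, -0.285, -0.0], [0.0, 0.001, -1.0]]
force: [-0.8, 0.2, 6.2]
gripper_width: 0.0284
```

```bash
python3 -m inch '[{"travel":[0,0,-2],"rot":[0,0,0]},{"travel":[0,0,-4],"rot":[0,0,0]},{"travel":[0,0,-4],"rot":[0,0,0]},{"travel":[0,0,-2],"rot":[0,0,0]},{"travel":[0,0,0],"rot":[0,0,0]}]'
python3 look.py w6 brass; python3 - <<'E'
from h import *
im,d=cams.capture('side');cv2.imwrite('pics/s6.png',im[150:400,200:520])
E
```

```text
time: 7.5
tool_pos: [0.464, -0.2606, 0.1914]
eef_rot: [[0.285, 0.959, 0.003], [0.959, -0.285, -0.0], [0.001, 0.003, -1.0]]
force: [-0.0, 0.2, -2.9]
gripper_width: 0.0278
7.5 [ 0.464  -0.2606  0.1914] [[0.285, 0.959, 0.003], [0.959, -0.285, -0.0], [0.001, 0.003, -1.0]] [-23.5   9.6  53.6 106.6  -8.5  67.7 106.4]
brass [319.4 230.2] 0.93
[321. 221.] 487 [ 0.4528 -0.2582  0.1477] [ 0.45  -0.275  0.133] [ 0.464 -0.246  0.16 ]
[637. 229.] 116 [0.5809 0.0343 0.0575] [0.568 0.032 0.055] [0.595 0.038 0.062]
[339. 269.] 97 [ 0.5293 -0.2631  0.0747] [ 0.523 -0.268  0.056] [ 0.547 -0.256  0.082]
```

View pics/w6.png

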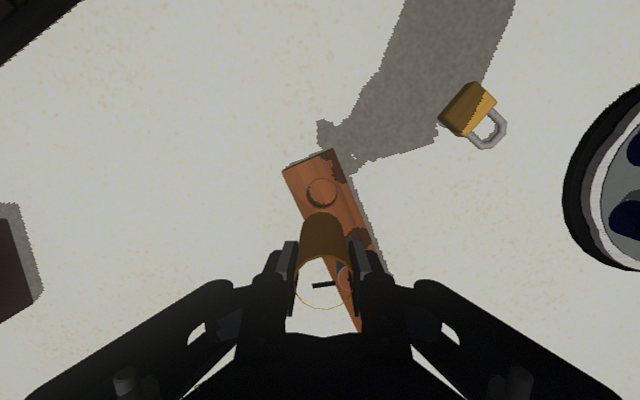

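View pics/s6.png

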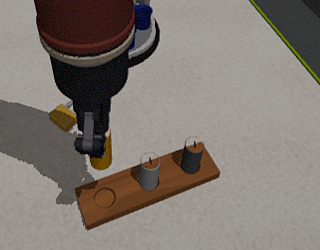

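Held firmly and upright. Moving toward the carousel, and stopping short to look at the red cup.

```bash
python3 -m inch '[{"travel":[5.2,-1.27,0],"rot":[0,0,0]},{"travel":[5.2,-1.27,0],"rot":[0,0,0]},{"travel":[5.2,-1.27,0],"rot":[0,0,0]},{"travel":[5.2,-1.27,0],"rot":[0,0,0]},{"travel":[5.2,-1.27,0],"rot":[0,0,0]}]'
python3 -m inch '[{"travel":[5.2,-1.27,0],"rot":[0,0,0]},{"travel":[0,0,0],"rot":[0,0,0]},{"travel":[0,0,0],"rot":[0,0,0]},{"travel":[0,0,0],"rot":[0,0,0]}]'
python3 look.py w7 pocket handle carousel brass
```

```text
time: 8.28
tool_pos: [0.4756, 0.0087, 0.1886]
eef_rot: [[0.285, 0.959, -0.001], [0.959, -0.285, -0.0], [-0.001, -0.001, -1.0]]
force: [1.1, 0.1, -2.3]
gripper_width: 0.0277
time: 8.78
tool_pos: [0.4789, 0.0592, 0.1891]
eef_rot: [[0.287, 0.958, -0.001], [0.958, -0.287, -0.001], [-0.001, -0.001, -1.0]]
force: [0.2, -0.2, -2.3]
gripper_width: 0.0279
8.775 [0.4789 0.0592 0.1891] [[0.287, 0.958, -0.001], [0.958, -0.287, -0.001], [-0.001, -0.001, -1.0]] [-48.7   0.7  37.2 112.4  -0.4  67.1  61.9]
pocket [414.8 190.9] 0.92
carousel [395.1 240.3] 0.79
carousel [102.9 301.9] 0.48
brass [321.1 229.6] 0.63
[418. 193.] 1199 [0.4924 0.1466 0.0679] [0.467 0.121 0.055] [0.513 0.167 0.073]
[482. 228.] 1333 [0.5447 0.1996 0.0664] [0.52  0.174 0.055] [0.566 0.22  0.073]
[336. 223.] 943 [0.4837 0.0712 0.1133] [0.464 0.044 0.055] [0.527 0.095 0.16 ]
[407. 259.] 1726 [0.56   0.1246 0.0588] [0.536 0.099 0.055] [0.587 0.151 0.065]
[477. 290.] 753 [0.6116 0.1856 0.0652] [0.592 0.161 0.055] [0.635 0.201 0.073]
[339. 303.] 1062 [0.5705 0.0484 0.0855] [0.56  0.03  0.055] [0.605 0.065 0.117]
[ 66. 332.] 835 [ 0.5338 -0.2425  0.0696] [ 0.523 -0.262  0.055] [ 0.552 -0.236  0.083]
[450. 333.] 160 [0.6521 0.1486 0.0689] [0.65  0.143 0.055] [0.657 0.153 0.086]
```

View pics/w7.png

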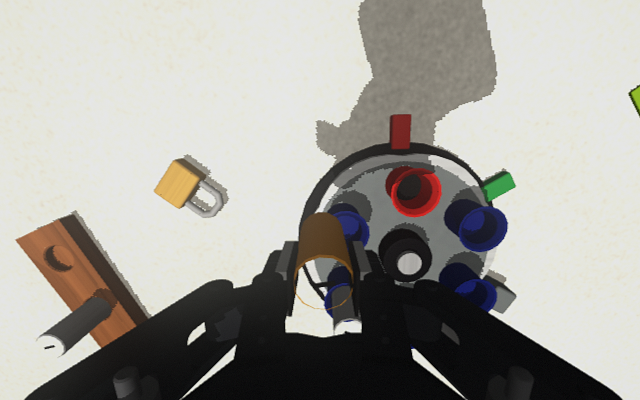

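```bash
python3 - <<'E'
from wz import *
s=readout.observe()
R=np.array(s['eef_rot'])
z=np.load('w7.npz');P=wcloud(z['d'],s)
for n,uv in [('net',(414.8,190.9))]:
    p=wz(uv,.072,s);print(n,p.round(4))
# rim points: fit circle of outer rim at z>.069
def circ(q):
    A=np.c_[2*q[:,:2],np.ones(len(q))];x=np.linalg.lstsq(A,(q[:,:2]**2).sum(1),rcond=None)[0];return x[:2],np.sqrt(x[2]+x[0]**2+x[1]**2)
for c in [(.492,.145),(.545,.199),(.615,.18)]:
    m=(P[...,2]>.0695)&(P[...,2]<.076)&(np.hypot(P[...,0]-c[0],P[...,1]-c[1])<.03)
    q=P[m];print(c,len(q),[np.round(v,4) for v in circ(q)],q.mean(0).round(4))
im=cv2.imread('pics/w7.png');b=im[150:240,370:460];cv2.imwrite('pics/w7c.png',cv2.resize(b,None,fx=6,fy=6,interpolation=cv2.INTER_CUBIC))
# barrel foot in tool frame
# predicted keyway centre px for barrel axis
print(wproj(np.array(s['tool_pos'])+R@np.array([0,0,-.012]),s), wproj(np.array(s['tool_pos'])+R@np.array([0,0,.06]),s))
E
```

```text
net [0.4884 0.1447 0.072 ]
(0.492, 0.145) 645 [array([0.49  , 0.1448]), np.float64(0.0209)] [0.491  0.1464 0.0714]
(0.545, 0.199) 599 [array([0.5425, 0.1979]), np.float64(0.0209)] [0.5445 0.2006 0.0714]
(0.615, 0.18) 265 [array([0.6148, 0.179 ]), np.float64(0.0211)] [0.6113 0.1901 0.0715]
[321.58811361 282.32829525] [322.1959865  228.99280869]
```

View pics/w7c.png

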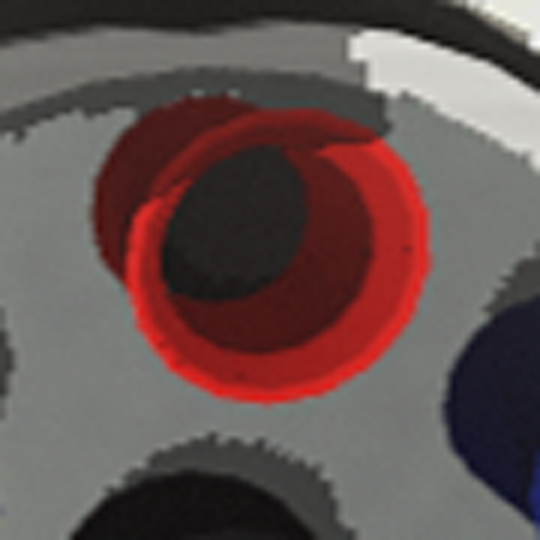

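The red cup's rim is centred at (416.7,192.5), giving (0.490, 0.145), and the circle fit agrees. Moving above it, lowering until the foot is about 12 mm over the mouth, and looking.

```bash
python3 -m inch '[{"travel":[4.3,-0.7,0],"rot":[0,0,0]},{"travel":[4.25,-0.7,0],"rot":[0,0,0]},{"travel":[0,0,2],"rot":[0,0,0]},{"travel":[0,0,1.5],"rot":[0,0,0]},{"travel":[0,0,0],"rot":[0,0,0]}]'
python3 -m inch '[{"travel":[0,0,0],"rot":[0,0,0]}]'
python3 look.py w8 pocket brass
python3 - <<'E'
from h import *
im,d=cams.capture('side');b=im[90:210,220:400];cv2.imwrite('pics/s8.png',cv2.resize(b,None,fx=4,fy=4,interpolation=cv2.INTER_CUBIC))
im=cv2.imread('pics/w8.png')[180:320,240:400];cv2.imwrite('pics/w8c.png',cv2.resize(im,None,fx=4,fy=4,interpolation=cv2.INTER_CUBIC))
E
```

```text
time: 9.65
tool_pos: [0.4893, 0.1455, 0.1535]
eef_rot: [[0.286, 0.958, -0.002], [0.958, -0.286, -0.001], [-0.002, -0.002, -1.0]]
force: [-0.1, -0.7, -2.1]
gripper_width: 0.028
time: 9.78
tool_pos: [0.4904, 0.146, 0.1551]
eef_rot: [[0.286, 0.958, 0.001], [0.958, -0.286, 0.0], [0.0, 0.0, -1.0]]
force: [-0.7, -0.1, -2.8]
gripper_width: 0.028
9.775 [0.4904 0.146  0.1551] [[0.286, 0.958, 0.001], [0.958, -0.286, 0.0], [0.0, 0.0, -1.0]] [-52.4   7.2  33.5 111.   -4.5  63.1  56.2]
pocket [321.  222.3] 0.71
brass [319.1 230.3] 0.74
[322. 244.] 5474 [0.501  0.1428 0.0976] [0.467 0.049 0.055] [0.566 0.22  0.16 ]
[323. 289.] 2000 [0.5575 0.1263 0.0624] [0.489 0.1   0.055] [0.588 0.16  0.16 ]
[231. 354.] 63 [0.5693 0.0462 0.1017] [0.567 0.043 0.09 ] [0.571 0.051 0.11 ]
```

View pics/w8c.png

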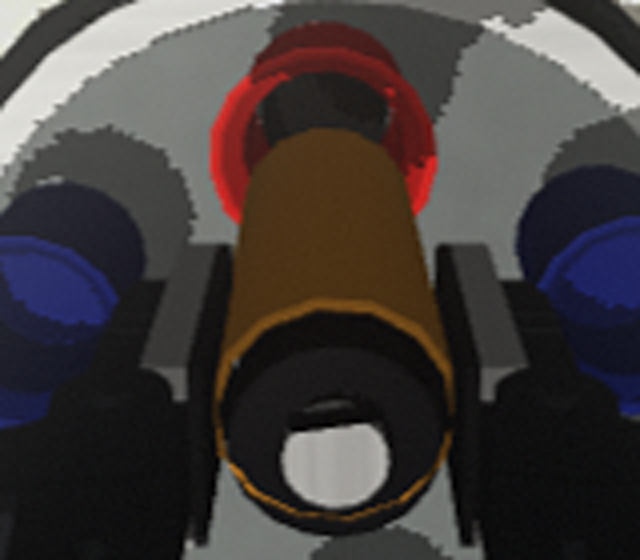

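View pics/s8.png

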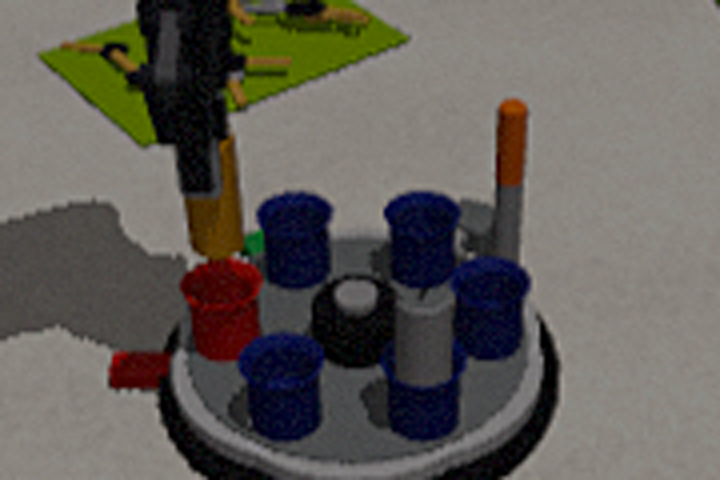

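```bash
python3 - <<'E'
from wz import *
from scipy.optimize import least_squares
s=readout.observe();R=np.array(s['eef_rot']);p0=np.array(s['tool_pos']);print(p0.round(4))
a=np.linspace(0,2*np.pi,200)
def ring(c,r,z): return np.array([wproj([c[0]+r*np.cos(t),c[1]+r*np.sin(t),z],s) for t in a])
def res(c):
    q=ring(c,.0235,.072);return [q[:,0].min()-292.75,q[:,0].max()-349,q[:,1].min()-191.3]
o=least_squares(res,[.49,.145]);print('mouth',o.x.round(4),o.fun.round(2))
ftz=p0[2]-.060
def resb(c):
    q=ring(c,.015,p0[2]+.012);f=ring(c,.0135,ftz); return [q[:,0].min()-294.5,q[:,0].max()-353,q[:,1].min()-(297/4+180),f[:,1].min()-212,f[:,0].min()-(253/4+240),f[:,0].max()-(402/4+240)]
o2=least_squares(resb,[.49,.145]);print('barrel',o2.x.round(4),o2.fun.round(2))
d=np.append(o.x-o2.x,0);print('move tool mm',(R.T@d*1000).round(1))
E
```

```text
[0.4904 0.1465 0.1552]
mouth [0.491  0.1452] [-1.15  1.15  0.07]Traceback (most recent call last):
  File "<stdin>", line 12, in <module>
    return func(*args, **kwargs)
    vector_fun = VectorFunction(
        fun_wrapped,
    ...<6 lines>...
        workers=workers
    )
    self.J, dct = approx_derivative(
                  ~~~~~~~~~~~~~~~~~^
        self.fun_wrapped, self.x, f0=self.f, **finite_diff_options
        ^^^^^^^^^^^^^^^^^^^^^^^^^^^^^^^^^^^^^^^^^^^^^^^^^^^^^^^^^^
    )
    ^
    J, _nfev = _dense_difference(fun_wrapped, x0, f0, h,
               ~~~~~~~~~~~~~~~~~^^^^^^^^^^^^^^^^^^^^^^^^
                             use_one_sided, method,
                             ^^^^^^^^^^^^^^^^^^^^^^
                             mf)
                             ^^^
    df = [f_eval - f0 for f_eval in f_evals]
                                    ^^^^^^^
    f = np.atleast_1d(self.fun(x, *self.args, **self.kwargs))
                      ~~~~~~~~^^^^^^^^^^^^^^^^^^^^^^^^^^^^^^
    return np.atleast_1d(self.fun(x))
                         ~~~~~~~~^^^
    return self.f(x, *self.args, **self.kwargs)
           ~~~~~~^^^^^^^^^^^^^^^^^^^^^^^^^^^^^^
  File "<stdin>", line 11, in resb
  File "<stdin>", line 5, in ring
  File "h.py", line 21, in wproj
    k=cams.get_calibration('wrist');H=k['hand_eye'];T=np.eye(4);T[:3,:3]=s['eef_rot'];T[:3,3]=s['tool_pos']
ValueError: time passes only in moves, steps and waits
```

```bash
python3 - <<'E'
from wz import *
import h
from scipy.optimize import least_squares
K=cams.get_calibration('wrist')
s=readout.observe();R=np.array(s['eef_rot']);p0=np.array(s['tool_pos']);print(p0.round(4),s['time'])
T=np.eye(4);T[:3,:3]=R;T[:3,3]=p0;Ti=np.linalg.inv(T@K['hand_eye'])
def pr(P): q=(np.c_[P,np.ones(len(P))]@Ti.T)[:,:3]@K['mtx'].T;return q[:,:2]/q[:,2:]
a=np.linspace(0,2*np.pi,400)
def ring(c,r,z): return pr(np.c_[c[0]+r*np.cos(a),c[1]+r*np.sin(a),z+0*a])
def res(c):
    q=ring(c,.0235,.072);return [q[:,0].min()-292.75,q[:,0].max()-349,q[:,1].min()-191.3]
o=least_squares(res,[.49,.145],diff_step=1e-4);print('mouth',o.x.round(4),o.fun.round(2))
ftz=p0[2]-.060
def resb(c):
    q=ring(c,.015,p0[2]+.012);f=ring(c,.0135,ftz); return [q[:,0].min()-294.5,q[:,0].max()-353,q[:,1].min()-(297/4+180),f[:,1].min()-212,f[:,0].min()-(253/4+240),f[:,0].max()-(402/4+240)]
o2=least_squares(resb,[.49,.145],diff_step=1e-4);print('barrel',o2.x.round(4),o2.fun.round(2))
d=np.append(o.x-o2.x,0);print('move tool mm',(R.T@d*1000).round(1))
E
```

```text
[0.4904 0.1465 0.1552] 9.975
mouth [0.491  0.1452] [-1.15  1.15  0.07]
barrel [0.4912 0.1469] [-3.26  1.74  0.24 -0.11  1.09  1.22]
move tool mm [-1.7  0.3 -0. ]
```

Shift -1.4 mm along tool x, then lower the foot to about the mouth.

```bash
python3 -m inch '[{"travel":[-0.14,0.03,0],"rot":[0,0,0]},{"travel":[0,0,1.2],"rot":[0,0,0]},{"travel":[0,0,0.6],"rot":[0,0,0]},{"travel":[0,0,0],"rot":[0,0,0]}]'
python3 -m inch '[{"travel":[0,0,0.4],"rot":[0,0,0]},{"travel":[0,0,0.3],"rot":[0,0,0]},{"travel":[0,0,0],"rot":[0,0,0]}]'
```

```text
time: 10.48
tool_pos: [0.4894, 0.1449, 0.1357]
eef_rot: [[0.285, 0.959, -0.001], [0.959, -0.285, -0.001], [-0.001, -0.001, -1.0]]
force: [-0.0, -0.0, -1.7]
gripper_width: 0.0281
time: 10.85
tool_pos: [0.4898, 0.1451, 0.1293]
eef_rot: [[0.285, 0.959, -0.0], [0.959, -0.285, -0.0], [-0.0, -0.0, -1.0]]
force: [0.2, -1.1, -3.2]
gripper_width: 0.0279
```

```bash
python3 -m inch '[{"travel":[0,0,0.3],"rot":[0,0,0]},{"travel":[0,0,0.2],"rot":[0,0,0]},{"travel":[0,0,0],"rot":[0,0,0]}]'
python3 -c "
from station import readout
import numpy as np
for i in range(1):
  s=readout.observe();print(np.round(s['tool_pos'],4),np.round(s['force'],2),np.round(s['torque'],2))"
```

```text
time: 11.22
tool_pos: [0.4898, 0.145, 0.1244]
eef_rot: [[0.285, 0.959, -0.0], [0.959, -0.285, -0.0], [-0.0, -0.0, -1.0]]
force: [0.1, 0.8, -1.9]
gripper_width: 0.0277
[0.4898 0.145  0.1244] [ 0.06  0.81 -1.88] [ 0.02 -0.01 -0.03]
```

```bash
python3 -m inch '[{"travel":[0,0,0.2],"rot":[0,0,0]},{"travel":[0,0,0.2],"rot":[0,0,0]},{"travel":[0,0,0],"rot":[0,0,0]}]'
python3 -m inch '[{"travel":[0,0,0.2],"rot":[0,0,0]},{"travel":[0,0,0.2],"rot":[0,0,0]},{"travel":[0,0,0],"rot":[0,0,0]}]'
```

```text
time: 11.6
tool_pos: [0.4898, 0.1451, 0.1203]
eef_rot: [[0.285, 0.959, -0.0], [0.959, -0.285, -0.0], [-0.0, -0.0, -1.0]]
force: [0.2, 0.1, -2.5]
gripper_width: 0.0282
time: 11.98
tool_pos: [0.4898, 0.1451, 0.1163]
eef_rot: [[0.285, 0.959, -0.0], [0.959, -0.285, -0.0], [-0.0, -0.0, -1.0]]
force: [0.9, -0.0, -0.9]
gripper_width: 0.0283
```

No side force, so the fit is free. Now feeling for the pad in small steps.

```bash
python3 -m inch '[{"travel":[0,0,0.1],"rot":[0,0,0]},{"travel":[0,0,0.1],"rot":[0,0,0]},{"travel":[0,0,0],"rot":[0,0,0]}]' | egrep 'time|pos|force'
python3 -m inch '[{"travel":[0,0,0.12],"rot":[0,0,0]},{"travel":[0,0,0],"rot":[0,0,0]}]'| egrep 'time|pos|force'
```

```text
time: 12.35
tool_pos: [0.4899, 0.1451, 0.1145]
force: [-0.4, 0.5, -2.2]
time: 12.6
tool_pos: [0.4899, 0.1451, 0.1133]
force: [0.5, -0.9, -2.1]
```

```bash
python3 -m inch '[{"travel":[0,0,0.12],"rot":[0,0,0]},{"travel":[0,0,0],"rot":[0,0,0]}]'| egrep 'time|pos|force'
```

```text
time: 12.85
tool_pos: [0.4899, 0.1451, 0.1121]
force: [0.6, -0.5, -1.4]
```

```bash
python3 -m inch '[{"travel":[0,0,0.12],"rot":[0,0,0]},{"travel":[0,0,0],"rot":[0,0,0]}]'| egrep 'time|pos|force'
```

```text
time: 13.1
tool_pos: [0.4899, 0.1451, 0.1108]
force: [-0.1, -0.3, -2.2]
```

```bash
python3 -m inch '[{"travel":[0,0,0.12],"rot":[0,0,0]},{"travel":[0,0,0],"rot":[0,0,0]}]'| egrep 'time|pos|force'
```

```text
time: 13.35
tool_pos: [0.4899, 0.1451, 0.1097]
force: [-0.7, -0.6, -1.8]
```

```bash
python3 -m inch '[{"travel":[0,0,0.1],"rot":[0,0,0]},{"travel":[0,0,0],"rot":[0,0,0]}]'| egrep 'time|pos|force'
```

```text
time: 13.6
tool_pos: [0.4899, 0.1451, 0.1087]
force: [-0.1, -0.8, -2.1]
```

```bash
python3 -m inch '[{"travel":[0,0,0.12],"rot":[0,0,0]},{"travel":[0,0,0],"rot":[0,0,0]}]'| egrep 'time|pos|force'
```

```text
time: 13.85
tool_pos: [0.4899, 0.1451, 0.1075]
force: [-0.7, -0.6, -2.7]
```

```bash
python3 -m inch '[{"travel":[0,0,0.12],"rot":[0,0,0]},{"travel":[0,0,0],"rot":[0,0,0]}]'| egrep 'time|pos|force'
```

```text
time: 14.1
tool_pos: [0.4899, 0.1451, 0.1063]
force: [0.6, 0.0, -2.7]
```

```bash
python3 -m inch '[{"travel":[0,0,0.12],"rot":[0,0,0]},{"travel":[0,0,0],"rot":[0,0,0]}]'| egrep 'time|pos|force'
```

```text
time: 14.35
tool_pos: [0.4899, 0.1451, 0.1051]
force: [-0.5, -0.0, -2.4]
```

```bash
python3 -m inch '[{"travel":[0,0,0.12],"rot":[0,0,0]},{"travel":[0,0,0],"rot":[0,0,0]}]'| egrep 'time|pos|force'
```

```text
time: 14.6
tool_pos: [0.4899, 0.1451, 0.1038]
force: [-0.3, 0.3, -2.6]
```

```bash
python3 -m inch '[{"travel":[0,0,0.12],"rot":[0,0,0]},{"travel":[0,0,0],"rot":[0,0,0]}]'| egrep 'time|pos|force'
```

```text
time: 14.85
tool_pos: [0.4899, 0.1451, 0.1026]
force: [-0.0, 0.2, -2.6]
```

```bash
python3 -m inch '[{"travel":[0,0,0.1],"rot":[0,0,0]},{"travel":[0,0,0],"rot":[0,0,0]}]'| egrep 'time|pos|force'
```

```text
time: 15.1
tool_pos: [0.49, 0.1451, 0.1017]
force: [0.4, 0.4, -2.2]
```

```bash
python3 -m inch '[{"travel":[0,0,0.12],"rot":[0,0,0]},{"travel":[0,0,0],"rot":[0,0,0]}]'| egrep 'time|pos|force'
```

```text
time: 15.35
tool_pos: [0.4902, 0.1451, 0.1009]
force: [-1.3, -1.0, 3.4]
```

```bash
python3 -m inch '[{"travel":[0,0,0.1],"rot":[0,0,0]},{"travel":[0,0,0],"rot":[0,0,0]}]'| egrep 'time|pos|force'
```

```text
time: 15.6
tool_pos: [0.4903, 0.1451, 0.1001]
force: [-2.9, -1.2, 8.0]
```

Pad contact, now about 10.4 N (8.0 plus the weight). A bit more to reach 13 N, then hold.

```bash
python3 -m inch '[{"travel":[0,0,0.05],"rot":[0,0,0]},{"travel":[0,0,0],"rot":[0,0,0]}]'| egrep 'time|pos|force'
```

```text
time: 15.85
tool_pos: [0.4904, 0.1451, 0.0998]
force: [-2.5, -1.2, 10.1]
```

```bash
python3 -m inch '[{"travel":[0,0,0],"rot":[0,0,0]},{"travel":[0,0,0],"rot":[0,0,0]},{"travel":[0,0,0],"rot":[0,0,0]},{"travel":[0,0,0],"rot":[0,0,0]}]'; python3 look.py w9 brass pocket; python3 - <<'E'
from h import *
im,d=cams.capture('side');b=im[90:210,220:400];cv2.imwrite('pics/s9.png',cv2.resize(b,None,fx=4,fy=4,interpolation=cv2.INTER_CUBIC))
E
```

```text
time: 16.35
tool_pos: [0.4904, 0.1451, 0.0998]
eef_rot: [[0.285, 0.959, 0.001], [0.959, -0.285, 0.001], [0.001, 0.001, -1.0]]
force: [-3.4, -0.7, 10.5]
gripper_width: 0.0282
16.35 [0.4904 0.1451 0.0998] [[0.285, 0.959, 0.001], [0.959, -0.285, 0.001], [0.001, 0.001, -1.0]] [-51.2  11.4  33.1 114.1  -7.5  56.4  58.9]
brass [321.5 232.2] 0.56
pocket [322.2 246.1] 0.93
[325. 302.] 25145 [0.492  0.1466 0.1218] [0.461 0.052 0.055] [0.621 0.22  0.16 ]
[323. 284.] 112 [0.4913 0.1455 0.1122] [0.489 0.14  0.111] [0.493 0.151 0.114]
[225. 361.] 76 [0.5642 0.0472 0.0591] [0.562 0.04  0.055] [0.568 0.053 0.064]
```

View pics/s9.png

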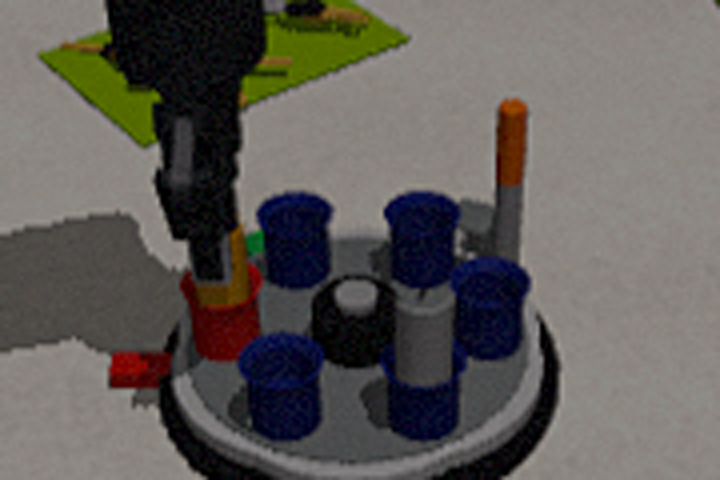

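View pics/w9.png

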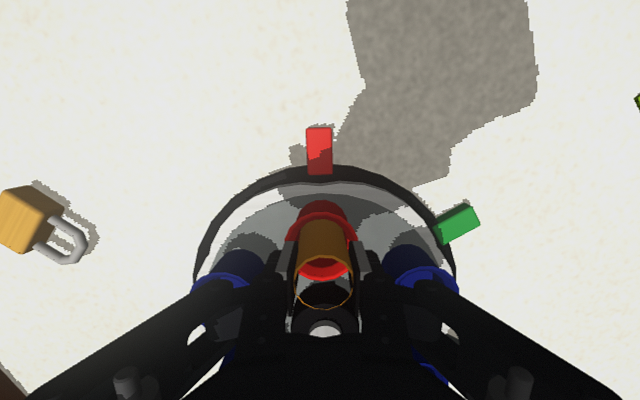

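Pressed at about 13 N for over 0.5 s, with the barrel seated about 31 mm deep and the wheel not moved. Unload slightly, open, retreat upward.

```bash
python3 -m inch '[{"travel":[0,0,-0.12],"rot":[0,0,0]},{"travel":[0,0,0],"rot":[0,0,0]}]'| egrep 'time|pos|force'
python3 -m inch '[{"travel":[0,0,0],"rot":[0,0,0]},{"travel":[0,0,0],"rot":[0,0,0]},{"travel":[0,0,0],"rot":[0,0,0]},{"travel":[0,0,0],"rot":[0,0,0]}]' 0 40
python3 -m inch '[{"travel":[0,0,-2],"rot":[0,0,0]},{"travel":[0,0,-4],"rot":[0,0,0]},{"travel":[0,0,-4],"rot":[0,0,0]},{"travel":[0,0,-2],"rot":[0,0,0]},{"travel":[0,0,0],"rot":[0,0,0]}]'
python3 look.py w10 brass pocket handle carousel; python3 - <<'E'
from h import *
im,d=cams.capture('side');b=im[90:210,220:400];cv2.imwrite('pics/s10.png',cv2.resize(b,None,fx=4,fy=4,interpolation=cv2.INTER_CUBIC))
E
```

```text
time: 16.8
tool_pos: [0.4902, 0.1451, 0.1006]
force: [-0.9, -0.3, 5.8]
time: 17.3
tool_pos: [0.4899, 0.1451, 0.1002]
eef_rot: [[0.285, 0.959, -0.0], [0.959, -0.285, -0.0], [-0.0, -0.0, -1.0]]
force: [-0.5, 0.5, 0.7]
gripper_width: 0.0854
time: 17.92
tool_pos: [0.4908, 0.1454, 0.2216]
eef_rot: [[0.285, 0.959, 0.002], [0.959, -0.285, 0.002], [0.002, 0.002, -1.0]]
force: [0.3, -0.6, -1.3]
gripper_width: 0.0854
17.925 [0.4908 0.1454 0.2216] [[0.285, 0.959, 0.002], [0.959, -0.285, 0.002], [0.002, 0.002, -1.0]] [-53.6   3.1  33.7 106.4  -1.9  70.9  54.1]
brass [323.3 191.2] 0.88
pocket [319.1 197.7] 0.67
carousel [324.6 239.7] 0.56
[321. 197.] 1226 [0.4879 0.1446 0.0784] [0.467 0.121 0.055] [0.513 0.167 0.115]
[383. 231.] 852 [0.5457 0.1982 0.0676] [0.52  0.174 0.055] [0.566 0.22  0.073]
[260. 235.] 864 [0.5118 0.069  0.0676] [0.487 0.049 0.055] [0.533 0.094 0.073]
[323. 257.] 1375 [0.5603 0.1254 0.0589] [0.537 0.1   0.055] [0.587 0.15  0.065]
[381. 291.] 834 [0.6181 0.1785 0.0665] [0.592 0.156 0.055] [0.638 0.201 0.073]
[268. 294.] 1308 [0.5742 0.0583 0.0834] [0.56  0.029 0.055] [0.604 0.075 0.117]
[325. 320.] 804 [0.6373 0.105  0.0662] [0.612 0.083 0.055] [0.657 0.128 0.073]
[ 21. 322.] 714 [ 0.5349 -0.2419  0.0693] [ 0.523 -0.256  0.055] [ 0.552 -0.236  0.083]
[366. 323.] 217 [0.6526 0.1518 0.0705] [0.65  0.144 0.055] [0.657 0.159 0.086]
```

View pics/s10.png

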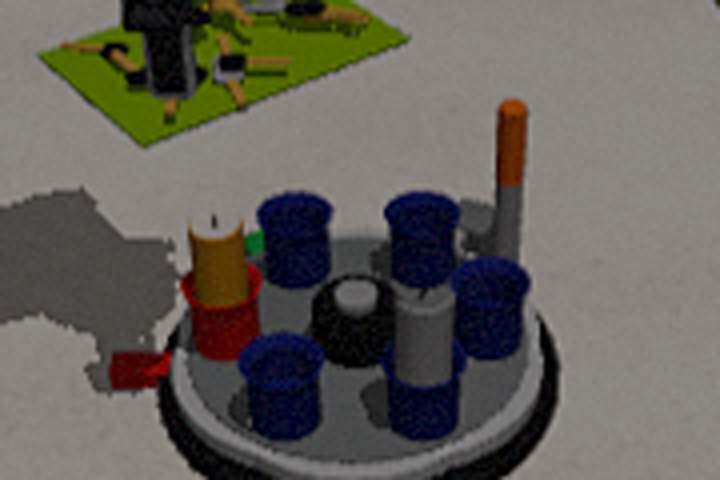

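View pics/w10.png

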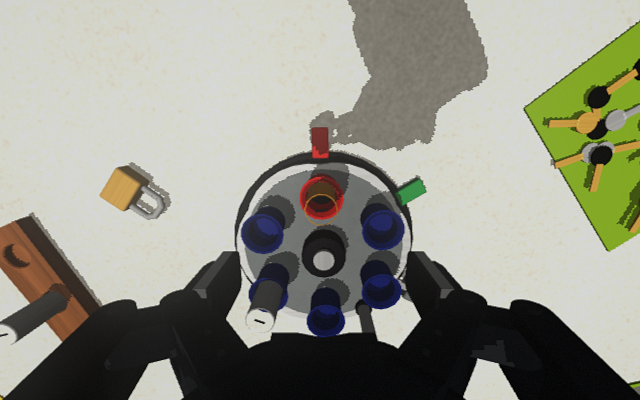

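Barrel stands upright in the red cup. Now to the orange post, expected at (0.659, 0.153), stopping short to see it.

```bash
python3 -m inch '[{"travel":[2.7,5,0],"rot":[0,0,0]},{"travel":[2.8,5,0],"rot":[0,0,0]},{"travel":[0,0,0],"rot":[0,0,0]},{"travel":[0,0,0],"rot":[0,0,0]},{"travel":[0,0,0],"rot":[0,0,0]}]' 0
python3 look.py w11 handle; python3 - <<'E'
from wz import *
im=cv2.imread('pics/w11.png');s=readout.observe();d=np.load('w11.npz')['d'];P=wcloud(d,s)
hsv=cv2.cvtColor(im,cv2.COLOR_BGR2HSV);m=(np.hypot(P[...,0]-.659,P[...,1]-.153)<.03)&(P[...,2]>.1)&(P[...,2]<.156)
q=P[m];print(len(q),q.min(0),q.max(0),q.mean(0));
v,u=np.nonzero(m)
if len(q): print(u.min(),u.max(),v.min(),v.max())
t=q[q[:,2]>.149];print(len(t),t.mean(0),t.min(0),t.max(0))
E
```

```text
time: 18.85
tool_pos: [0.6007, 0.169, 0.2207]
eef_rot: [[0.285, 0.958, 0.0], [0.958, -0.285, 0.001], [0.001, -0.0, -1.0]]
force: [-1.5, 0.6, -0.6]
gripper_width: 0.0858
18.85 [0.6007 0.169  0.2207] [[0.285, 0.958, 0.0], [0.958, -0.285, 0.001], [0.001, -0.0, -1.0]] [-48.2  19.   35.9  91.2 -11.5  73.6  63. ]
handle [319.3 284.8] 0.78
[263.  95.] 1612 [0.4905 0.1451 0.078 ] [0.467 0.121 0.055] [0.513 0.167 0.115]
[334. 135.] 967 [0.5427 0.1978 0.0691] [0.52  0.175 0.055] [0.565 0.22  0.074]
[198. 139.] 1122 [0.5086 0.0683 0.0679] [0.487 0.049 0.055] [0.532 0.095 0.074]
[272. 172.] 1794 [0.5616 0.1259 0.059 ] [0.537 0.1   0.055] [0.588 0.151 0.065]
[335. 211.] 833 [0.618  0.178  0.0686] [0.592 0.156 0.055] [0.638 0.201 0.073]
[211. 213.] 1578 [0.5798 0.0583 0.0823] [0.56  0.03  0.055] [0.605 0.076 0.118]
[275. 245.] 839 [0.6373 0.1038 0.0675] [0.612 0.083 0.055] [0.657 0.129 0.073]
[322. 274.] 1019 [0.6542 0.1529 0.1222] [0.65  0.143 0.055] [0.666 0.16  0.155]
[  5. 300.] 221 [ 0.6149 -0.2312  0.0608] [ 0.601 -0.241  0.055] [ 0.627 -0.228  0.07 ]
765 [0.65032606 0.14383324 0.10003145] [0.66605509 0.16003166 0.15506807] [0.65477781 0.15318006 0.13709304]
312 332 258 303
297 [0.65747427 0.15234588 0.15280525] [0.65032606 0.14403437 0.14921712] [0.66605509 0.16000889 0.15506807]
```

View pics/w11.png

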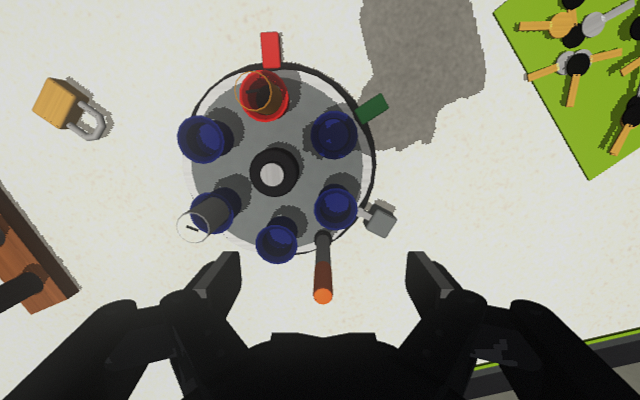

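The post top sits at about (323,296), measured at (0.658, 0.152), as expected. Moving over it, descending, and gripping.

```bash
python3 -m inch '[{"travel":[0.05,3,0],"rot":[0,0,0]},{"travel":[0.05,3,0],"rot":[0,0,0]},{"travel":[0,0,3],"rot":[0,0,0]},{"travel":[0,0,0],"rot":[0,0,0]}]' 0 | egrep 'time|pos|force'
python3 -m inch '[{"travel":[0,0,3],"rot":[0,0,0]},{"travel":[0,0,2.3],"rot":[0,0,0]},{"travel":[0,0,0],"rot":[0,0,0]},{"travel":[0,0,0],"rot":[0,0,0]}]' 0
python3 look.py w12 handle
```

```text
time: 19.45
tool_pos: [0.6577, 0.1531, 0.1887]
force: [0.0, 0.5, -0.5]
time: 19.95
tool_pos: [0.6598, 0.1536, 0.1393]
eef_rot: [[0.285, 0.959, 0.002], [0.959, -0.285, 0.001], [0.001, 0.002, -1.0]]
force: [0.5, -0.4, 0.5]
gripper_width: 0.0851
19.95 [0.6598 0.1536 0.1393] [[0.285, 0.959, 0.002], [0.959, -0.285, 0.001], [0.001, 0.002, -1.0]] [-41.8  29.3  34.5  88.4 -17.4  67.7  69.4]
handle [314.8 271.1] 0.9
[232.   7.] 764 [0.507  0.1408 0.0666] [0.498 0.124 0.055] [0.513 0.158 0.073]
[337.  33.] 2716 [0.5398 0.199  0.0684] [0.521 0.175 0.055] [0.566 0.221 0.074]
[128.  42.] 3474 [0.5067 0.0692 0.067 ] [0.486 0.048 0.055] [0.533 0.095 0.074]
[246. 105.] 4185 [0.5624 0.1263 0.059 ] [0.537 0.1   0.055] [0.588 0.151 0.066]
[339. 158.] 1904 [0.6163 0.179  0.0689] [0.593 0.156 0.055] [0.638 0.201 0.073]
[152. 163.] 3809 [0.5825 0.0619 0.0851] [0.56  0.03  0.055] [0.605 0.077 0.117]
[106. 174.] 93 [0.5824 0.0531 0.1163] [0.578 0.048 0.115] [0.587 0.058 0.118]
[249. 214.] 1781 [0.6366 0.1031 0.0681] [0.612 0.083 0.055] [0.658 0.129 0.073]
[318. 257.] 2285 [0.6548 0.1532 0.129 ] [0.651 0.144 0.055] [0.667 0.16  0.155]
[227. 273.] 1040 [0.6426 0.1124 0.1508] [0.634 0.102 0.137] [0.658 0.117 0.16 ]
[418. 273.] 1039 [0.6682 0.1983 0.1508] [0.66  0.192 0.138] [0.682 0.21  0.16 ]
```

View pics/w12.png

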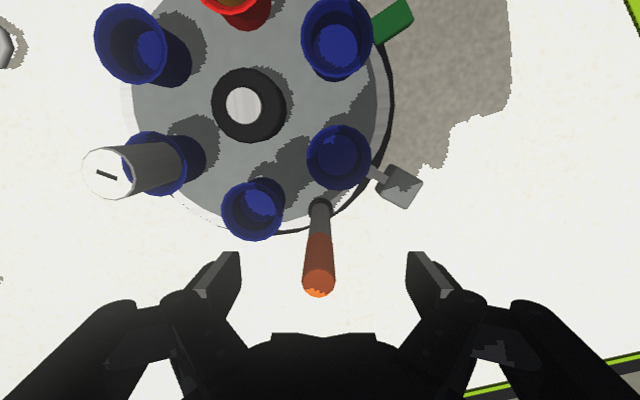

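```bash
python3 -m inch '[{"travel":[-0.15,0,0.1],"rot":[0,0,0]},{"travel":[0,0,0],"rot":[0,0,0]}]' 0 | egrep 'time|pos|force'
python3 -m inch '[{"travel":[0,0,0],"rot":[0,0,0]},{"travel":[0,0,0],"rot":[0,0,0]},{"travel":[0,0,0],"rot":[0,0,0]},{"travel":[0,0,0],"rot":[0,0,0]},{"travel":[0,0,0],"rot":[0,0,0]}]' 1 40
python3 -m inch '[{"travel":[0,0,0],"rot":[0,0,0]},{"travel":[0,0,0],"rot":[0,0,0]},{"travel":[0,0,0],"rot":[0,0,0]}]' | egrep 'pos|force|width'
```

```text
time: 20.3
tool_pos: [0.6589, 0.1515, 0.1366]
force: [-0.4, -0.8, 0.3]
time: 20.92
tool_pos: [0.6588, 0.1516, 0.1364]
eef_rot: [[0.285, 0.959, -0.0], [0.959, -0.285, -0.0], [-0.0, -0.0, -1.0]]
force: [-1.6, 0.0, 2.1]
gripper_width: 0.0149
tool_pos: [0.6588, 0.1516, 0.1363]
force: [-2.6, -2.5, 3.4]
gripper_width: 0.0144
```

Gripped (width about 15 mm for the 16 mm post). Turning clockwise along the 100 mm arc, 3° per row, checking every 15°.

```bash
python3 -m inch '[{"travel":[-0.45,0.266,0],"rot":[0,0,0.0524]},{"travel":[-0.45,0.266,0],"rot":[0,0,0.0524]},{"travel":[-0.45,0.266,0],"rot":[0,0,0.0524]},{"travel":[-0.45,0.266,0],"rot":[0,0,0.0524]},{"travel":[-0.45,0.266,0],"rot":[0,0,0.0524]}]'
```

```text
time: 21.92
tool_pos: [0.6622, 0.1379, 0.1364]
eef_rot: [[0.516, 0.856, 0.001], [0.856, -0.516, 0.012], [0.011, -0.006, -1.0]]
force: [1.3, 27.3, -0.5]
gripper_width: 0.0146
```

```bash
python3 look.py w13 handle pocket|head -4; python3 - <<'E'
from h import *
s=readout.observe();print(np.round(s['force'],1),np.round(s['torque'],2),np.round(s['tool_pos'],4))
im,d=cams.capture('side');b=im[60:210,220:420];cv2.imwrite('pics/s13.png',cv2.resize(b,None,fx=4,fy=4,interpolation=cv2.INTER_CUBIC))
E
```

```text
21.925 [0.6622 0.1379 0.1364] [[0.516, 0.856, 0.001], [0.856, -0.516, 0.012], [0.011, -0.006, -1.0]] [-42.2  30.   37.4  88.9 -19.9  67.6  58.1]
handle [322.7 272.3] 0.78
[203.  12.] 1648 [0.5065 0.1479 0.0698] [0.49  0.131 0.055] [0.516 0.169 0.09 ]
[315.  31.] 2690 [0.5501 0.201  0.0683] [0.53  0.177 0.055] [0.575 0.223 0.074]
[ 0.7 18.2  0.1] [ 3.42 -0.21 -0.22] [0.6626 0.1348 0.1364]
```

View pics/w13.png

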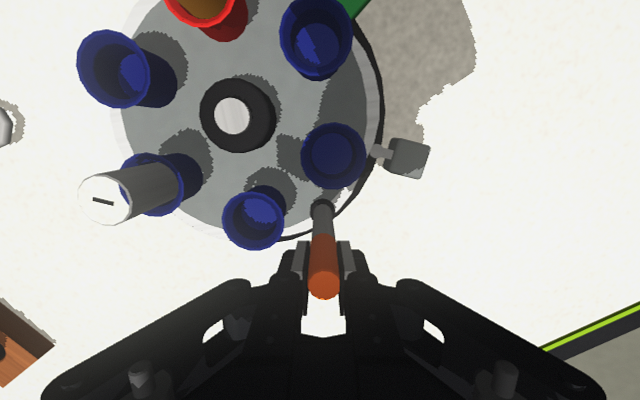

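View pics/s13.png

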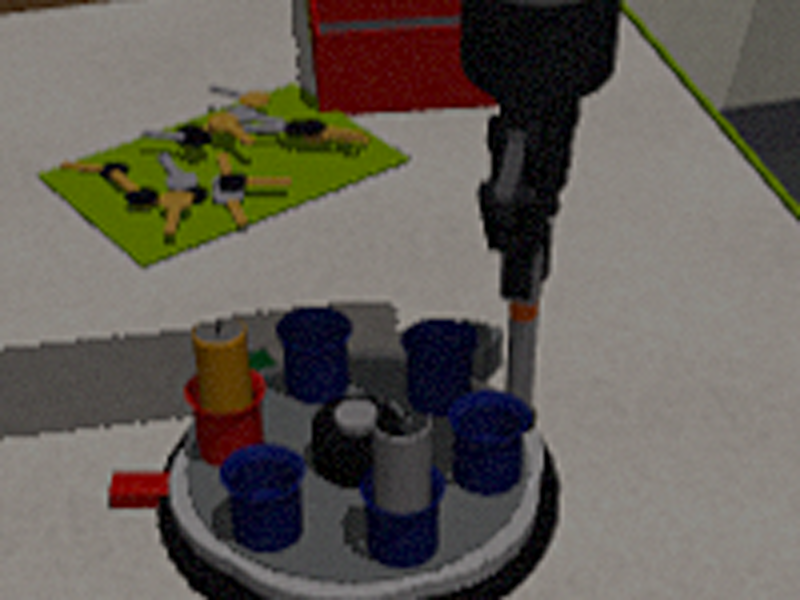

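The wheel is turning and lagging behind the arm, so it seems heavily damped. Let it catch up, then go slower.

```bash
python3 -m inch '[{"travel":[0,0,0],"rot":[0,0,0]},{"travel":[0,0,0],"rot":[0,0,0]},{"travel":[0,0,0],"rot":[0,0,0]}]'
```

```text
time: 22.5
tool_pos: [0.6629, 0.1336, 0.1364]
eef_rot: [[0.518, 0.855, 0.002], [0.855, -0.518, 0.008], [0.007, -0.002, -1.0]]
force: [2.6, 16.9, -1.2]
gripper_width: 0.0148
```

```bash
python3 -m inch '[{"travel":[-0.3,0.18,0],"rot":[0,0,0.035]},{"travel":[-0.3,0.18,0],"rot":[0,0,0.035]},{"travel":[-0.3,0.18,0],"rot":[0,0,0.035]},{"travel":[-0.3,0.18,0],"rot":[0,0,0.035]},{"travel":[-0.3,0.18,0],"rot":[0,0,0.035]}]' - 60
```

```text
time: 23.12
tool_pos: [0.6631, 0.1187, 0.1365]
eef_rot: [[0.658, 0.753, 0.005], [0.753, -0.658, 0.01], [0.011, -0.002, -1.0]]
force: [10.4, 24.6, -6.9]
gripper_width: 0.0142
```

```bash
python3 -m inch '[{"travel":[0,0,0],"rot":[0,0,0]},{"travel":[0,0,0],"rot":[0,0,0]},{"travel":[0,0,0],"rot":[0,0,0]},{"travel":[0,0,0],"rot":[0,0,0]}]'
```

```text
time: 23.62
tool_pos: [0.6629, 0.1152, 0.1365]
eef_rot: [[0.66, 0.751, 0.004], [0.751, -0.66, 0.006], [0.008, -0.001, -1.0]]
force: [8.0, 14.9, -4.1]
gripper_width: 0.0145
```

```bash
python3 -m inch '[{"travel":[-0.435,0.29,0],"rot":[0,0,0.0524]},{"travel":[-0.435,0.29,0],"rot":[0,0,0.0524]},{"travel":[-0.435,0.29,0],"rot":[0,0,0.0524]},{"travel":[-0.435,0.29,0],"rot":[0,0,0.0524]},{"travel":[0,0,0],"rot":[0,0,0]}]'
```

```text
time: 24.25
tool_pos: [0.6584, 0.0936, 0.1364]
eef_rot: [[0.803, 0.597, 0.004], [0.597, -0.803, 0.005], [0.006, -0.001, -1.0]]
force: [6.0, 8.9, -2.3]
gripper_width: 0.014
```

```bash
python3 -m inch '[{"travel":[0,0,0],"rot":[0,0,0]},{"travel":[0,0,0],"rot":[0,0,0]}]'
```

```text
time: 24.5
tool_pos: [0.6579, 0.0922, 0.1364]
eef_rot: [[0.803, 0.596, 0.003], [0.596, -0.803, 0.004], [0.005, -0.001, -1.0]]
force: [5.2, 8.0, -1.7]
gripper_width: 0.0144
```

Past half way (about 34°). Continue.

```bash
python3 -m inch '[{"travel":[-0.44,0.28,0],"rot":[0,0,0.0524]},{"travel":[-0.44,0.28,0],"rot":[0,0,0.0524]},{"travel":[-0.44,0.28,0],"rot":[0,0,0.0524]},{"travel":[-0.44,0.28,0],"rot":[0,0,0.0524]},{"travel":[0,0,0],"rot":[0,0,0]}]'
```

```text
time: 25.12
tool_pos: [0.6492, 0.0732, 0.1364]
eef_rot: [[0.91, 0.415, 0.004], [0.415, -0.91, 0.003], [0.005, -0.002, -1.0]]
force: [3.9, 7.0, -0.4]
gripper_width: 0.0142
```

```bash
python3 -m inch '[{"travel":[-0.45,0.266,0],"rot":[0,0,0.0524]},{"travel":[-0.45,0.266,0],"rot":[0,0,0.0524]},{"travel":[-0.45,0.266,0],"rot":[0,0,0.0524]},{"travel":[0,0,0],"rot":[0,0,0]},{"travel":[0,0,0],"rot":[0,0,0]}]'
python3 look.py w14 handle pocket|head -4;  python3 - <<'E'
from h import *
for c in ['side','top']:
    im,d=cams.capture(c);b=im[90:210,220:400] if c=='side' else im[120:250,200:320];cv2.imwrite(f'pics/{c}14.png',cv2.resize(b,None,fx=4,fy=4,interpolation=cv2.INTER_CUBIC))
E
```

```text
time: 25.75
tool_pos: [0.6385, 0.0593, 0.1364]
eef_rot: [[0.964, 0.267, 0.001], [0.267, -0.964, 0.002], [0.001, -0.002, -1.0]]
force: [-1.0, 5.3, 2.2]
gripper_width: 0.0141
25.75 [0.6385 0.0593 0.1364] [[0.964, 0.267, 0.001], [0.267, -0.964, 0.002], [0.001, -0.002, -1.0]] [-45.5  29.1  48.8  94.6 -23.5  67.1  24.6]
handle [321.4 272.1] 0.9
[229.   7.] 830 [0.5445 0.1806 0.0667] [0.527 0.174 0.055] [0.559 0.192 0.074]
[336.  32.] 2729 [0.6118 0.1846 0.0682] [0.589 0.159 0.055] [0.635 0.204 0.074]
```

View pics/w14.png

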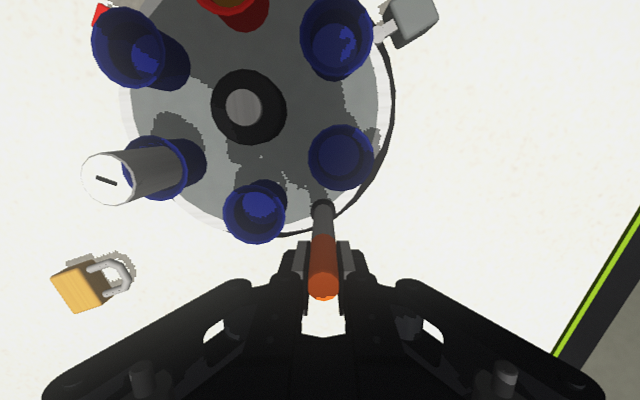

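View pics/top14.png

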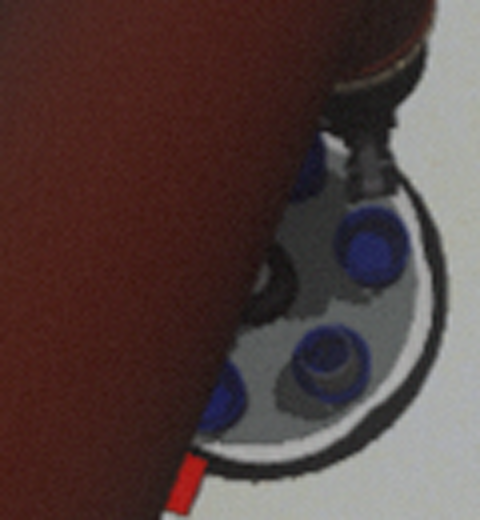

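```bash
python3 -m inch '[{"travel":[-0.3,0.18,0],"rot":[0,0,0.035]},{"travel":[-0.3,0.18,0],"rot":[0,0,0.035]},{"travel":[0,0,0],"rot":[0,0,0]},{"travel":[0,0,0],"rot":[0,0,0]}]'
```

```text
time: 26.5
tool_pos: [0.6336, 0.0542, 0.1364]
eef_rot: [[0.98, 0.199, 0.001], [0.199, -0.98, 0.002], [0.002, -0.002, -1.0]]
force: [2.1, 5.7, 1.1]
gripper_width: 0.0144
```

At about 60°. Release and retreat up.

```bash
python3 -m inch '[{"travel":[0,0,0],"rot":[0,0,0]},{"travel":[0,0,0],"rot":[0,0,0]},{"travel":[0,0,0],"rot":[0,0,0]},{"travel":[0,0,0],"rot":[0,0,0]}]' 0
python3 -m inch '[{"travel":[0,0,-2],"rot":[0,0,0]},{"travel":[0,0,-4],"rot":[0,0,0]},{"travel":[0,-3,-3],"rot":[0,0,0]},{"travel":[0,-4,-2],"rot":[0,0,0]},{"travel":[0,0,0],"rot":[0,0,0]}]' | egrep 'time|pos|force'
python3 look.py w15 brass pocket handle carousel; python3 - <<'E'
from h import *
for c in ['side','top']:
    im,d=cams.capture(c);b=im[90:210,220:400] if c=='side' else im[120:250,200:320];cv2.imwrite(f'pics/{c}15.png',cv2.resize(b,None,fx=4,fy=4,interpolation=cv2.INTER_CUBIC))
E
```

```text
time: 27.0
tool_pos: [0.633, 0.0518, 0.1362]
eef_rot: [[0.98, 0.197, -0.0], [0.197, -0.98, -0.0], [-0.0, 0.0, -1.0]]
force: [0.4, 0.7, 0.3]
gripper_width: 0.0846
time: 27.62
tool_pos: [0.6197, 0.1249, 0.249]
force: [-0.4, 0.1, -0.7]
27.625 [0.6197 0.1249 0.249 ] [[0.979, 0.203, 0.003], [0.203, -0.979, 0.002], [0.003, -0.002, -1.0]] [-55.1  22.8  52.8  88.5 -18.5  77.8  11.2]
brass [273.2 115.1] 0.7
pocket [264.  111.8] 0.59
handle [321.4 281.8] 0.64
carousel [281.4 173.1] 0.59
[266. 111.] 1220 [0.5445 0.1981 0.0773] [0.521 0.175 0.055] [0.566 0.221 0.115]
[330. 145.] 773 [0.6161 0.1779 0.0692] [0.593 0.156 0.055] [0.638 0.201 0.074]
[208. 151.] 875 [0.4865 0.1443 0.068 ] [0.468 0.123 0.055] [0.513 0.168 0.073]
[275. 179.] 1470 [0.5626 0.1266 0.059 ] [0.537 0.1   0.055] [0.588 0.151 0.065]
[332. 213.] 678 [0.6355 0.1027 0.0686] [0.612 0.083 0.055] [0.657 0.128 0.074]
[220. 217.] 1272 [0.512  0.0775 0.0818] [0.486 0.05  0.055] [0.532 0.096 0.118]
[278. 245.] 696 [0.5803 0.0497 0.0677] [0.558 0.03  0.055] [0.604 0.076 0.073]
[321. 269.] 808 [0.6315 0.0591 0.1218] [0.624 0.047 0.055] [0.641 0.063 0.155]
```

View pics/w15.png

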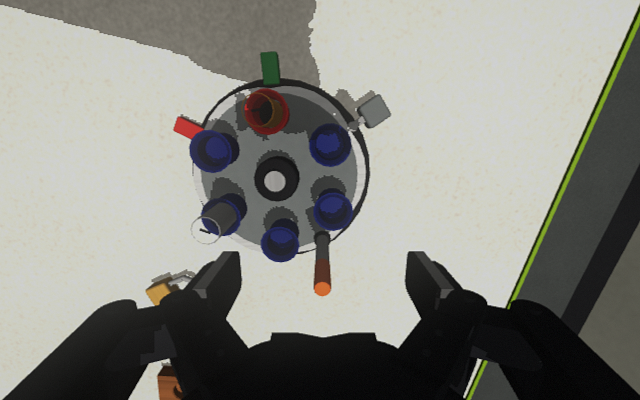

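View pics/side15.png

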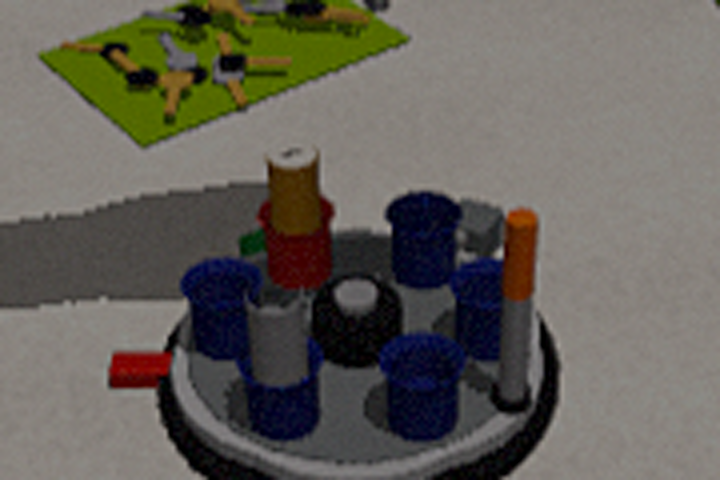

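The red cup is now at the green mark. Its centre (0.5435, 0.198) is within 1 mm of where the blue cup stood before, so the turn is 60° to within about 1°. The barrel is upright, the post is free, and the arm is clear. I'll do a settling check, then hand in.

```bash
python3 -m inch '[{"travel":[0,0,0],"rot":[0,0,0]},{"travel":[0,0,0],"rot":[0,0,0]},{"travel":[0,0,0],"rot":[0,0,0]},{"travel":[0,0,0],"rot":[0,0,0]}]' | egrep 'time|force'
python3 look.py w16 padlock | sed -n 2,5p; python3 -c "
from h import *
im,d=cams.capture('side');p=models.place_of('side','padlock')[0];print(p,atz('side',p['position'],0))
from station import workorder
print(workorder.sign_off())"
```

```text
time: 28.48
force: [-0.7, 0.5, -0.1]
padlock [181.5 286.3] 0.77
[266. 107.] 1255 [0.5446 0.1982 0.0773] [0.521 0.175 0.055] [0.566 0.221 0.115]
[331. 141.] 800 [0.6161 0.178  0.0691] [0.593 0.155 0.055] [0.638 0.201 0.073]
[208. 148.] 911 [0.4865 0.1446 0.068 ] [0.467 0.123 0.055] [0.513 0.168 0.074]
{'position': [269.1, 265.7], 'score': 0.72} [ 0.43508434 -0.08291314  0.        ]
the job is handed in; nothing more can be done
None
```

I did the whole task and handed it in at about 28.5 s. The hand-in reports no verdict, so the results below come from my own measurements.

- **Pressing:** I set the brass barrel upright in the red cup and felt the pad about 31 mm below the mouth. I pressed at about 12.5–13 N for over 0.5 s. The highest reading was about 13 N, counting the barrel's weight.
- **Turning:** I gripped the orange post and turned the wheel one click clockwise, then let go and moved the arm clear.

**Last checks:**
- **Wheel:** The red cup is at the green mark. All cups sit within about 1 mm of the click positions, so the turn is 60° to within about 1°. The wheel did not move between the last two pictures.
- **Brass barrel:** It stands upright in the cup.
- **Other things:** The loaded barrel stands upright in its cup. The padlock is within about 4 mm of its start by the side camera, which is within measurement scatter. The nickel and dark barrels were not approached again after I took the brass one, and I did not re-measure them at the end.
- **Contact:** The arm touches nothing, and the wrist force reads about 0.

**Disagreements:**
- The wheel resisted more than stated: up to about 27 N at the post while moving and about 17 N at rest, against the 6.5 N given.
- The cameras differed by 2–4 mm on positions, so I used the wrist camera close up.

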